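# Cover the serving pans

## Robot

A 6-joint arm with a two-finger parallel gripper is mounted at the origin on the work surface. World frame = base frame: x ahead of the robot, y to its left, z up, the work surface at z = 0. Lengths are in m, angles in rad, forces in N, time in s.
With the tool pointing down it reaches from about 0.225 to 0.875 m from the base axis. Payload 3.4 kg.
Tool frame: the origin (TCP) lies at the very end of the fingers, on their centre line; the grasp point (between the pads) lies 19 mm behind it; x points along the fingers, y is the direction in which the jaws open and shut, and the axes are right-handed (so a half turn about x gives the same grasp; the last joint's range is limited). The gripper opens to 85 mm and grips with 20 to 120 N. Pads are 22 mm wide; open, the fingers measure 114 mm over their backs; the gripper's body (76 mm by 85 mm) begins 54 mm behind the grasp point. The pads swing forward as they close: fully open they stand 13 mm farther back than shut.
Start: joints at [-1.383, 0.276, 1.505, -0, 1.361, -0.121], TCP at [0.175, -0.548, 0.231] pointing down, gripper open.
Joint ranges: [-2.89, 2.89], [-0.75, 2.08], [0.22, 2.7], [-1.18, 4.32], [0.11, 2.71], [-2.7, 2.7]. Speed limits (rad/s): [2.57, 2.57, 3.14, 3.14, 3.14, 3.14].

## Interface

Orientations are given as a unit quaternion [w, x, y, z].
In Python, from rig import manip gives the robot as it stands. The module is installed in compiled form; this text tells all that it offers.
- The arm moves only by the tool play_rows, never from a script. Its argument "plan" is a list that holds one entry, the list of rows, each a list of 5 numbers: the closure, from 0 (fully open) to 1 (shut), then the shift along the tool's x, y, z in m, then the turn about the tool's x in degrees. A call has 1 to 12 rows; each row is the pose to reach, as a shift and turn from the pose measured when the call began, along the tool's axes at that moment; what a row does not reach only later rows make up. A row lasts 1/10 s, in which the tool goes at most 50 mm and 8.59 degrees, less where a joint would pass 70% of its speed; a pose out of reach is approached as far as the arm can. A call with a gripper value outside its range is refused whole. The fingers move at their own pace and stop on an object; "grip_force" is the grip in N (left out, the last holds). Time passes only in rows, so rows that repeat a pose let the fingers close. It gives the time, the measured TCP pose, the force and the opening at its end, in the units of the state.
- manip.get_state(): the state, without advancing time (a new reading comes with each control period).
- manip.get_image(name): name is "side" or "top" or "wrist"; returns (picture, depth): 384x512x3 uint8, red, green, blue; 384x512 float32, m along the optical axis (not along the pixel's ray), 0 where there is no reading.
- manip.camera_params(name): a dict with "intrinsics" (3x3 intrinsics, pixels), "dist_coeffs" ([k1, k2, p1, p2, k3] as OpenCV has them; the pictures are not rectified), "R" (3x3) and "t" (3): a world point X has camera coordinates R X + t; the wrist camera has in their place "mount" (4x4, takes a point from camera to tool coordinates, whose origin is the TCP and whose axes are the tool frame's). Camera axes: x right, y down, z forward; pixel columns grow to the right and rows downward; lengths in m; the calibration is good to about 2 mm. A picture is of the moment at which its call begins: read the wrist's pose just before it. camera_params takes no time and is no camera call.
- manip.sign_off(): hands the job in, once; it reports no verdict.
The state is a dict: "clock": time; "qpos": joint angles; "qd": joint speeds; "effort": joint torques, N m; "position": TCP position; "ee_rot": TCP orientation; "contact_force": force on the tool from outside, world axes, zero at the start; "moment": the same for the moment, N m; "width": finger opening in m.
Only numpy, scipy, OpenCV 4.12 (cv2) and the standard library are available. Lean on these libraries where they do the work, as an engineer would, in place of code of your own. Each camera call takes 0.05 s, during which the arm holds its last target.

## Task

Cover the food for the dinner: put each of the four loose steel lids on the pan whose shape and size it matches, so that it drops into the mouth and lies flat on the rim. Set the lids down, do not drop them; leave the pans standing where they are, and do not disturb the salt shaker that stands among them.

Things in the scene. Friction and masses are not known exactly. Their poses are not given: they have to be found in the camera images.
- lid_small_grip (a point): Loose lid of the small round pan, 120 g: steel plate 108 mm across, 3 mm thick; under it a step (70 mm across, 8 mm deep) that drops into the pan's mouth; black knob in the middle: round head 32 mm across, 22 mm high, on a thin stem. Point: middle of the knob head, 25 mm above the plate's top, 28 mm above its underside, 36 mm above the table at the start. z up.
- pan_small_mouth (a point): Small round steel pan holding sprouts, loose on the table, 450 g, 75 mm high; mouth 86 mm across; flat rim round it (102 mm across outside). Point: centre of the mouth, level with the rim's top; z up. The lid's step goes into the mouth with 8 mm of play all round, its plate flat on the rim; any turn fits.
- lid_large_grip (a point): Loose lid of the large round pan, 200 g: steel plate 148 mm across, 3 mm thick; under it a step (110 mm across, 8 mm deep) that drops into the pan's mouth; black knob in the middle: round head 32 mm across, 22 mm high, on a thin stem. Point: middle of the knob head, 25 mm above the plate's top, 28 mm above its underside, 36 mm above the table at the start. z up.
- pan_large_mouth (a point): Large round steel pan holding potatoes, loose on the table, 750 g, 70 mm high; mouth 126 mm across; flat rim round it (142 mm across outside). Point: centre of the mouth, level with the rim's top; z up. The lid's step goes into the mouth with 8 mm of play all round, its plate flat on the rim; any turn fits.
- lid_square_grip (a point): Loose lid of the square pan, 170 g: steel plate 120 x 120 mm with rounded corners, 3 mm thick; under it a step (82 x 82 mm, 8 mm deep) that drops into the pan's mouth; black bar handle over the middle: 74 mm along x, 14 mm wide (y), 16 mm high, on two thin posts. Point: middle of the bar, 25 mm above the plate's top, 28 mm above its underside, 36 mm above the table at the start. z up.
- pan_square_mouth (a point): Square steel pan holding eggs, loose on the table, 650 g, 65 mm high; mouth 98 x 98 mm with rounded corners; flat rim round it (114 x 114 mm outside). Point: centre of the mouth, level with the rim's top; z up. The lid's step goes into the mouth with 8 mm of play all round, its plate flat on the rim; any quarter turn fits.
- lid_oblong_grip (a point): Loose lid of the oblong pan, 160 g: steel plate 150 (along x) x 92 mm (along y) with rounded corners, 3 mm thick; under it a step (112 x 54 mm, 8 mm deep) that drops into the pan's mouth; black bar handle over the middle: 74 mm along x, 14 mm wide (y), 16 mm high, on two thin posts. Point: middle of the bar, 25 mm above the plate's top, 28 mm above its underside, 36 mm above the table at the start. z up.
- pan_oblong_mouth (a point): Oblong steel pan holding two bread rolls, loose on the table, 550 g, 60 mm high; mouth 128 (along x) x 70 mm (along y) with rounded corners; flat rim round it (144 x 86 mm outside). Point: centre of the mouth, level with the rim's top; z up. The lid's step goes into the mouth with 8 mm of play all round, its plate flat on the rim; a half turn fits too.
- shaker_mid (a point): Bystander: glass salt shaker with a metal cap, 50 mm across, 90 mm high, loose, standing among the pans and lids. The point is on its axis half-way up.
Things that resemble listed ones, but are neither listed nor needed, are in the scene too. Leave any purple look-alike of the part that bears lid_large_grip alone. Leave any pink look-alike of the part that bears pan_square_mouth alone.

How it is judged:
At the end, for the whole second after the job is handed in: Each lid lies at rest on its own pan: its centre within 13 mm of the mouth's centre, its plate down on the rim (knob or bar middle 24 to 31.5 mm above the rim), tilted less than 0.06 rad, the pan upright (horizontal distance between lid_small_grip and pan_small_mouth below 0.013 m and z of lid_small_grip in the frame of pan_small_mouth between 0.024 and 0.0315 m and angle between each of lid_small_grip, lid_large_grip, lid_square_grip, lid_oblong_grip's own z axis and vertical below 0.06 rad and angle between each of pan_small_mouth, pan_large_mouth, pan_square_mouth, pan_oblong_mouth's own z axis and vertical below 0.05 rad and linear speed of each of lid_small, lid_large, lid_square, lid_oblong below 0.02 m/s and horizontal distance between lid_large_grip and pan_large_mouth below 0.013 m and z of lid_large_grip in the frame of pan_large_mouth between 0.024 and 0.0315 m and horizontal distance between lid_square_grip and pan_square_mouth below 0.013 m and z of lid_square_grip in the frame of pan_square_mouth between 0.024 and 0.0315 m and horizontal distance between lid_oblong_grip and pan_oblong_mouth below 0.013 m and z of lid_oblong_grip in the frame of pan_oblong_mouth between 0.024 and 0.0315 m); the robot touches nothing.
It fails at once if a lid is dropped: it falls free, faster than 0.7 m/s (about 25 mm) ((contact force between lid_small and anything else below 0.02 N and linear speed of lid_small above 0.7 m/s) or (contact force between lid_large and anything else below 0.02 N and linear speed of lid_large above 0.7 m/s) or (contact force between lid_square and anything else below 0.02 N and linear speed of lid_square above 0.7 m/s) or (contact force between lid_oblong and anything else below 0.02 N and linear speed of lid_oblong above 0.7 m/s)).
It fails at once if a pan is shoved more than 40 mm from where it stood (distance of any of pan_small_mouth, pan_large_mouth, pan_square_mouth, pan_oblong_mouth from where it was at the start of the episode above 0.04 m).
It fails at once if the shaker is moved more than 30 mm or knocked over (distance of shaker_mid from where it was at the start of the episode above 0.03 m).
It also fails if it takes over 115 s, if anything falls off the work surface, if the arm or the gripper's body presses on something with over 40 N, if the wrist force passes 120 N, or if a joint passes its speed limit or range.

## Working session

There is one attempt and no reset: what is moved stays moved. The work goes in short steps, Python scripts to look and compute and a tool call to move; the robot and the scene stay as the last step left them, time stands still between calls to the robot, and variables do not carry over. Pictures are saved under pics/ and viewed, and the job is handed in when it is done.

Besides the shell and the picture viewer there is one more tool, called after "Emit:" as name([rows], argument=value, ...), one row to a line, values as JSON. play_rows: Moves the arm, as the interface text tells. Its arguments: {"type":"object","properties":{"plan":{"type":"array","items":{"type":"array","items":{"type":"array","items":{"type":"number"}}}},"grip_force":{"type":"number"}},"required":["plan"]}

```bash
mkdir -p pics; cat > h.py <<'E'
import numpy as np, cv2, pickle
from rig import manip
def grab(n,tag):
    s=manip.get_state()
    im,d=manip.get_image(n)
    p=manip.camera_params(n)
    cv2.imwrite(f'pics/{tag}.png',im[:,:,::-1])
    pickle.dump((im,d,p,s),open(f'pics/{tag}.pkl','wb'))
    return im,d,p,s
def load(tag): return pickle.load(open(f'pics/{tag}.pkl','rb'))
def quatR(q):
    from scipy.spatial.transform import Rotation as Ro
    return Ro.from_quat([q[1],q[2],q[3],q[0]]).as_matrix()
def c2w(p,s,X):
    X=np.asarray(X)
    if 'mount' in p:
        M=np.array(p['mount']); X=X@M[:3,:3].T+M[:3,3]
        return X@quatR(s['ee_rot']).T+np.array(s['position'])
    return (X-np.array(p['t']).ravel())@np.array(p['R'])
def rays(p,uv):
    uv=np.asarray(uv,float).reshape(-1,1,2)
    n=cv2.undistortPoints(uv,np.array(p['intrinsics']),np.array(p['dist_coeffs'])).reshape(-1,2)
    return np.c_[n,np.ones(len(n))]
def planept(p,s,uv,z):
    r=rays(p,uv); o=c2w(p,s,np.zeros((1,3)))[0]; w=c2w(p,s,r)-o
    return o+w*((z-o[2])/w[:,2])[:,None]
def cloud(tag):
    im,d,p,s=load(tag)
    v,u=np.mgrid[0:384,0:512]
    r=rays(p,np.c_[u.ravel(),v.ravel()])
    return c2w(p,s,r*d.reshape(-1,1)).reshape(384,512,3)
E
python3 - <<'E'
from h import *
for n in('top','side','wrist'):
    im,d,p,s=grab(n,n+'0')
    cv2.imwrite(f'pics/{n}0b.png',cv2.resize(im[:,:,::-1],(800,600),interpolation=cv2.INTER_CUBIC))
    print(n,(d>0).mean())
print(s); print(p)
E
```

```text
top 0.9960123697916666
side 0.9811350504557291
wrist 0.9957275390625
{'clock': 0.1, 'qpos': array([-1.38299886e+00,  2.76533737e-01,  1.50602818e+00, -2.92588959e-06,
        1.36068372e+00, -1.20988319e-01]), 'qd': array([-0.0007168 , -0.00219885, -0.00357907, -0.000684  ,  0.00011949,
       -0.00062262]), 'effort': array([ 1.52396195e-03, -4.17701375e+01, -2.46404064e+01, -1.72638161e-04,
        5.74317004e-03, -1.76023526e-06]), 'position': array([ 0.17465457, -0.54733392,  0.23051645]), 'ee_rot': array([-0.10815517, -0.698675  , -0.10932329,  0.69871606]), 'contact_force': array([-0.83161529, -0.16265035,  0.49206827]), 'moment': array([-0.01329984, -0.05245578, -0.07634049]), 'width': 0.08564212768793093}
{'intrinsics': array([[265.41247222,   0.        , 252.36831648],
       [  0.        , 265.41247222, 191.9551978 ],
       [  0.        ,   0.        ,   1.        ]]), 'dist_coeffs': array([0.02043511, 0.        , 0.        , 0.        , 0.        ]), 'mount': array([[ 7.30297028e-05, -2.92787571e-01,  9.56177511e-01,
        -1.43667551e-01],
       [ 9.99999837e-01, -5.20613634e-04, -2.35791879e-04,
         1.33854269e-03],
       [ 5.66835980e-04,  9.56177372e-01,  2.92787486e-01,
        -7.46894557e-02],
       [ 0.00000000e+00,  0.00000000e+00,  0.00000000e+00,
         1.00000000e+00]])}
```

View pics/top0b.png

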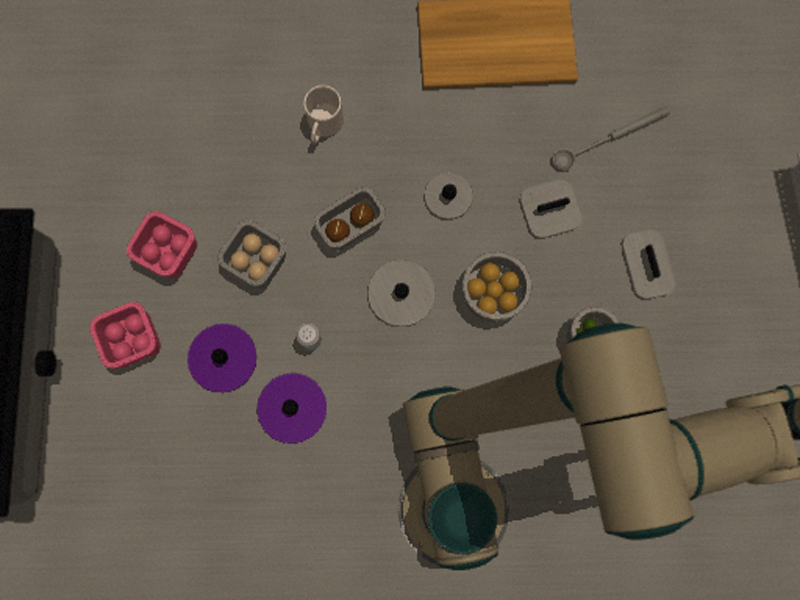

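View pics/side0b.png

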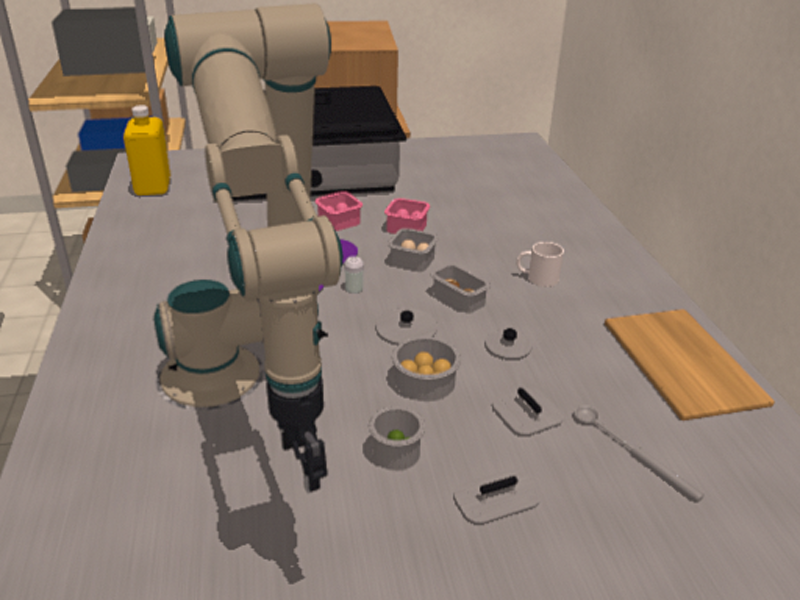

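```bash
python3 - <<'E'
from h import *
C=cloud('top0'); im,d,p,s=load('top0')
print('cam',c2w(p,s,np.zeros((1,3))),p['intrinsics'][0])
print(np.round(C[::32,::48],3).tolist()[0])
# rectified ortho views
for nm,z in (('h',None),):
    P=C.reshape(-1,3)
    ok=d.ravel()>0
    H=np.zeros((600,800),np.float32)
    print(P[ok].min(0),P[ok].max(0),np.median(P[ok],0))
E
```

```text
cam [[0.13105678 0.13142618 1.6681878 ]] [494.68444391   0.         254.4853517 ]
[[1.171, 1.052, 0.0], [1.174, 0.877, -0.006], [1.171, 0.697, -0.001], [1.175, 0.521, -0.007], [1.166, 0.341, 0.007], [1.168, 0.164, 0.004], [1.16, -0.013, 0.016], [1.165, -0.191, 0.009], [1.173, -0.374, -0.003], [1.173, -0.553, -0.002], [1.168, -0.729, 0.007]]
[-0.18495678 -0.85239698 -0.01836599] [1.17993265 1.05619927 0.8013673 ] [0.4435542  0.11007777 0.00167606]
```

Top view (800x600 px): pink pans (162,246) and (124,336) and purple lids (222,357) and (291,407) are the look-alikes, so I leave them alone. The steel lids are small (448,195), large (400,292), square (551,208) and oblong (649,263). The pans are square (252,256), oblong (350,219), large (496,288) and small (595,325, partly hidden). The shaker is at (307,337).

```bash
python3 - <<'E'
from h import *
im,d,p,s=load('top0'); C=cloud('top0'); k=512/800
g=im.max(2)
for nm,(u,v),r in (('small',(448,195),12),('large',(400,292),12),('square',(551,208),20),('oblong',(649,263),20)):
    u*=k;v*=k
    m=np.zeros(g.shape,np.uint8); 
    vs,us=np.nonzero(g<45); q=np.hypot(us-u,vs-v)<r; P=np.c_[us[q],vs[q]].astype(np.float32)
    W=planept(p,s,P,0.036)[:,:2]
    c,ev,ew=None,*np.linalg.eigh(np.cov(W.T))
    rr=cv2.minAreaRect((W*1000).astype(np.float32))
    print(nm,len(P),W.mean(0).round(4),'rect',np.round(rr[0],1),np.round(rr[1],1),'axis deg',np.degrees(np.arctan2(ev[1,1],ev[0,1])).round(1))
for nm,(u,v),z,R in (('pl',(496,288),.07,.085),('ps',(595,325),.075,.065),('psq',(252,256),.065,.09),('po',(350,219),.06,.09),('shaker',(307,337),.09,.05)):
    c=planept(p,s,[[u*k,v*k]],z)[0]
    q=(np.hypot(C[...,0]-c[0],C[...,1]-c[1])<R)&(C[...,2]>z-.014)&(C[...,2]<z+.02)
    W=C[q]; Wp=planept(p,s,np.argwhere(q)[:,::-1],z)
    (e,rad)=cv2.minEnclosingCircle((Wp[:,:2]*1000).astype(np.float32)); rr=cv2.minAreaRect((Wp[:,:2]*1000).astype(np.float32))
    print(nm,q.sum(),c.round(3),'circ',np.round(e),round(rad),'rect',np.round(rr[0],1),np.round(rr[1],1),round(rr[2],1),np.median(W[:,2]).round(3))
big=cv2.resize(im[100:250,60:460,::-1],(800,300),interpolation=cv2.INTER_CUBIC)
big=cv2.convertScaleAbs(big,alpha=1.5)
for i in range(0,800,80): cv2.putText(big,str(60+i//2),(i,10),0,.35,(0,255,255))
for i in range(0,300,60): cv2.putText(big,str(100+i//2),(0,i+10),0,.35,(0,255,255))
cv2.imwrite('pics/crop1.png',big)
E
```

```text
Traceback (most recent call last):
IndexError: too many indices for array: array is 1-dimensional, but 2 were indexed
```

View pics/wrist0b.png

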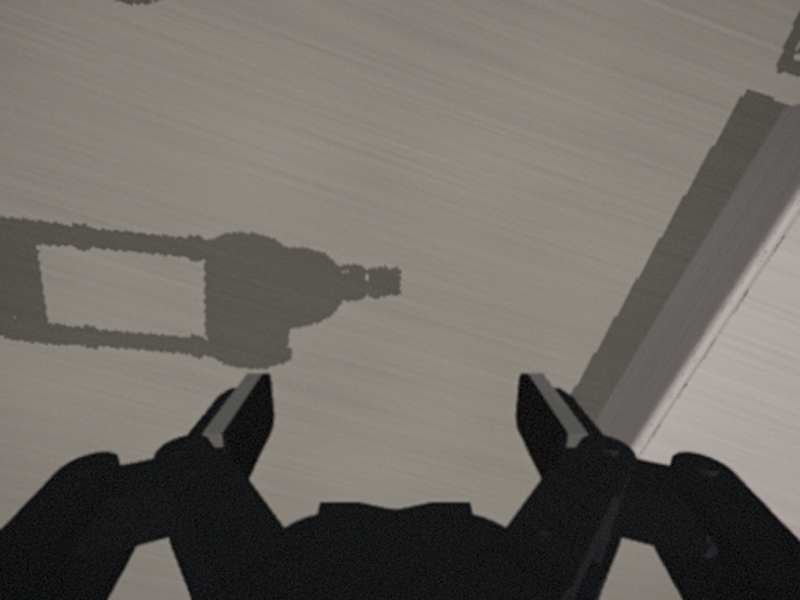

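```bash
cat > m.py <<'E'
from h import *
im,d,p,s=load('top0'); C=cloud('top0'); k=512/800
g=im.max(2)
for nm,(u,v),r in (('small',(448,195),12),('large',(400,292),12),('square',(551,208),20),('oblong',(649,263),20)):
    u*=k;v*=k
    vs,us=np.nonzero(g<45); q=np.hypot(us-u,vs-v)<r; P=np.c_[us[q],vs[q]].astype(np.float32)
    W=planept(p,s,P,0.036)[:,:2]
    w,ev=np.linalg.eigh(np.cov(W.T))
    rr=cv2.minAreaRect((W*1000).astype(np.float32))
    print(nm,len(P),W.mean(0).round(4),'rect',np.round(rr[0],1),np.round(rr[1],1),'axis deg',np.degrees(np.arctan2(ev[1,1],ev[0,1])).round(1))
for nm,(u,v),z,R in (('pl',(496,288),.07,.085),('ps',(595,325),.075,.065),('psq',(252,256),.065,.09),('po',(350,219),.06,.09),('shaker',(307,337),.09,.05)):
    c=planept(p,s,[[u*k,v*k]],z)[0]
    q=(np.hypot(C[...,0]-c[0],C[...,1]-c[1])<R)&(C[...,2]>z-.014)&(C[...,2]<z+.02)
    W=C[q]; Wp=planept(p,s,np.argwhere(q)[:,::-1],z)
    (e,rad)=cv2.minEnclosingCircle((Wp[:,:2]*1000).astype(np.float32)); rr=cv2.minAreaRect((Wp[:,:2]*1000).astype(np.float32))
    print(nm,q.sum(),c.round(3),'circ',np.round(e),round(rad),'rect',np.round(rr[0],1),np.round(rr[1],1),round(rr[2],1),np.median(W[:,2]).round(3))
big=cv2.resize(im[100:250,60:460,::-1],(800,300),interpolation=cv2.INTER_CUBIC)
big=cv2.convertScaleAbs(big,alpha=1.5)
for i in range(0,800,80): cv2.putText(big,str(60+i//2),(i,10),0,.35,(0,255,255))
for i in range(0,300,60): cv2.putText(big,str(100+i//2),(0,i+10),0,.35,(0,255,255))
cv2.imwrite('pics/crop1.png',big)
E
python3 m.py
```

```text
small 74 [6.817e-01 2.000e-04] rect [6.822e+02 3.000e-01] [27.7 32.7] axis deg 162.0
large 72 [0.4594 0.1075] rect [459.7 107.8] [28.8 31.4] axis deg 146.7
square 83 [ 0.6512 -0.2282] rect [ 651.2 -228.6] [14.  72.2] axis deg 106.6
oblong 91 [ 0.5241 -0.4404] rect [ 523.8 -440.4] [71.  15.7] axis deg -168.4
pl 459 [ 0.457 -0.094  0.07 ] circ [464. -94.] 73 rect [463.8 -94.4] [142.6 145.5] 88.8 0.069
ps 159 [ 0.376 -0.298  0.075] circ [ 372. -295.] 52 rect [ 390.9 -289.6] [ 47.7 104.1] 16.9 0.073
psq 439 [0.529 0.424 0.065] circ [538. 426.] 73 rect [538. 426.] [119.2 119.3] 58.0 0.064
po 427 [0.612 0.216 0.06 ] circ [618. 218.] 78 rect [618.  218.1] [ 91.6 149.1] 32.6 0.06
shaker 179 [0.351 0.301 0.09 ] circ [357. 301.] 25 rect [356.7 301.3] [48.3 45.4] 89.8 0.086
```

View pics/crop1.png

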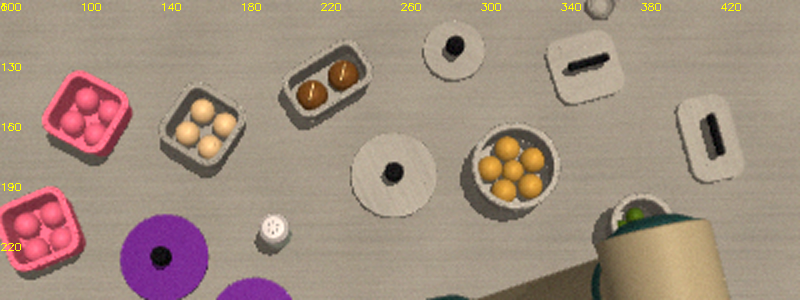

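```bash
cat >> m.py <<'E'
print(np.round(quatR(s['ee_rot']),3))
for nm,c in (('psq',(.538,.426)),('po',(.618,.218))):
    z={'psq':.065,'po':.06}[nm]
    q=(np.hypot(C[...,0]-c[0],C[...,1]-c[1])<.095)&(C[...,2]>z-.007)&(C[...,2]<z+.02)
    Wp=planept(p,s,np.argwhere(q)[:,::-1],z)[:,:2]*1000
    rr=cv2.minAreaRect(Wp.astype(np.float32)); b=cv2.boxPoints(rr)
    e=[b[1]-b[0],b[2]-b[1]]; e=sorted(e,key=lambda x:-np.linalg.norm(x))
    print(nm,rr[0],rr[1],'long deg',np.degrees(np.arctan2(e[0][1],e[0][0])))
E
cat > go.py <<'E'
import sys
from h import *
# usage: go.py x y z [jaw yaw deg, mod 180]
a=list(map(float,sys.argv[1:])); s=manip.get_state(); R=quatR(s['ee_rot']); P=np.array(s['position'])
y=np.degrees(np.arctan2(R[1,1],R[0,1]))
print('pos',P.round(4),'jaw yaw',round(y,1),'q1,q6',s['qpos'][[0,5]].round(2),'w',round(s['width'],4),'F',s['contact_force'].round(1),'t',s['clock'],'down',R[:,0].round(4))
print('shift',(R.T@(np.array(a[:3])-P)).round(4))
if len(a)>3:
    t=(a[3]-y+90)%180-90; print('turn about tool x:',round(-t,1), 'or',round(-t-180*np.sign(-t),1))
E
python3 m.py|tail -5; python3 go.py 0.524 -0.44 0.12 101.6
```

```text
[[-0.     0.304 -0.953]
 [ 0.002 -0.953 -0.304]
 [-1.    -0.002 -0.   ]]
psq (538.0195922851562, 425.967041015625) (119.18309783935547, 119.21790313720703) long deg -31.999674
po (617.941162109375, 218.04269409179688) (91.50544738769531, 149.06182861328125) long deg -57.464134
pos [ 0.1747 -0.5474  0.2306] jaw yaw -72.3 q1,q6 [-1.38 -0.12] w 0.0849 F [ 0.2 -0.4  0.1] t 0.15 down [-3.0e-04  1.4e-03 -1.0e+00]
shift [ 0.1107  0.004  -0.3654]
turn about tool x: 6.1 or -173.9
```

Emit:
play_rows([
  [[0,0.08,0.004,-0.365,6.1],[0,0.08,0.004,-0.365,6.1],[0,0.08,0.004,-0.365,6.1],[0,0.08,0.004,-0.365,6.1],[0,0.08,0.004,-0.365,6.1],[0,0.08,0.004,-0.365,6.1],[0,0.08,0.004,-0.365,6.1],[0,0.08,0.004,-0.365,6.1],[0,0.08,0.004,-0.365,6.1],[0,0.08,0.004,-0.365,6.1]],
], grip_force=40)

```text
clock: 1.15
position: [0.5234, -0.4398, 0.1499]
ee_rot: [-0.071, -0.703, -0.073, 0.704]
contact_force: [-0.5, 0.8, -0.2]
width: 0.0849
```

```bash
cat > look.py <<'E'
import sys
from h import *
# look.py cam tag [x y z]... : project a world point as cross
cam,tag=sys.argv[1:3]; im,d,p,s=grab(cam,tag)
b=cv2.convertScaleAbs(cv2.resize(im[:,:,::-1],(800,600),interpolation=cv2.INTER_CUBIC),alpha=1.5)
a=list(map(float,sys.argv[3:]))
for i in range(0,len(a),3):
    X=np.array(a[i:i+3])
    if cam=='wrist':
        M=np.array(p['mount']); X=quatR(s['ee_rot']).T@(X-s['position']); X=M[:3,:3].T@(X-M[:3,3])
    else: X=np.array(p['R'])@X+np.array(p['t']).ravel()
    uv,_=cv2.projectPoints(X.reshape(1,1,3),np.zeros(3),np.zeros(3),np.array(p['intrinsics']),np.array(p['dist_coeffs']))
    u,v=(uv.ravel()*800/512); print(u,v)
    cv2.drawMarker(b,(int(u),int(v)),(0,0,255),0,12,1)
cv2.imwrite(f'pics/{tag}b.png',b)
E
python3 go.py 0.524 -0.4405 0.017 101.6; python3 look.py wrist w1 0.524 -0.4404 0.044; python3 look.py top t1
```

```text
pos [ 0.5234 -0.4398  0.1499] jaw yaw -78.3 q1,q6 [-0.8   0.57] w 0.0849 F [-0.5  0.8 -0.2] t 1.15 down [-0.0021  0.0021 -1.    ]
shift [ 0.1329  0.0012 -0.0006]
turn about tool x: 0.1 or -179.9
393.8982510981583 296.5688744157385
```

View pics/w1b.png

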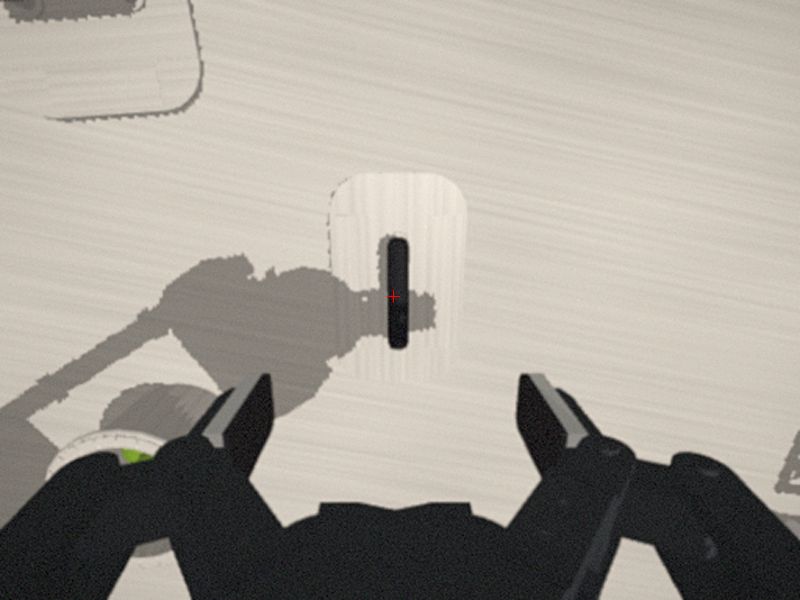

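View pics/t1b.png

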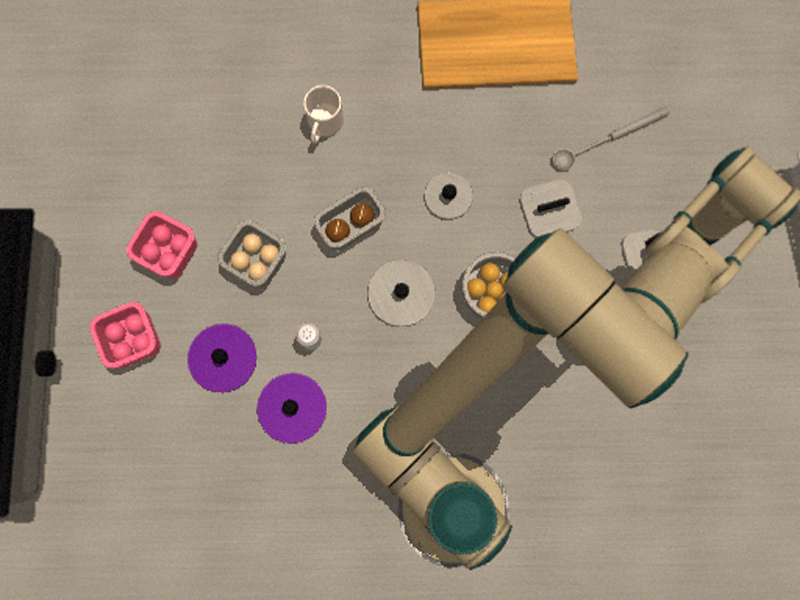

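The wrist view puts the bar at (398,293), upright in the frame and about 2–3 mm right of the top-camera estimate. I'll descend and grip.

Emit:
play_rows([
  [[0.3,0.05,0.003,-0.0006,0.1],[0.3,0.1,0.003,-0.0006,0.1],[0.4,0.125,0.003,-0.0006,0.1],[0.5,0.134,0.003,-0.0006,0.1],[0.5,0.134,0.003,-0.0006,0.1],[1,0.134,0.003,-0.0006,0.1],[1,0.134,0.003,-0.0006,0.1],[1,0.134,0.003,-0.0006,0.1],[1,0.134,0.003,-0.0006,0.1],[1,0.134,0.003,-0.0006,0.1]],
])

```text
clock: 2.25
position: [0.5246, -0.4447, 0.0194]
ee_rot: [0.071, 0.704, 0.07, -0.703]
contact_force: [-0.2, -0.1, 6.8]
width: 0.0134
```

Emit:
play_rows([
  [[1,-0.03,0,0,0],[1,-0.07,0,0,0],[1,-0.11,0,0,0],[1,-0.13,0,0,0],[1,-0.13,0,0,0]],
])

```text
clock: 2.75
position: [0.5262, -0.446, 0.1541]
ee_rot: [0.074, 0.706, 0.067, -0.701]
contact_force: [1.2, -0.4, -1.8]
width: 0.0133
```

```bash
python3 go.py 0.618 0.218 0.15 32.5; python3 look.py wrist w2
```

```text
pos [ 0.5262 -0.446   0.1541] jaw yaw -78.5 q1,q6 [-0.8   0.57] w 0.0133 F [ 1.2 -0.4 -1.8] t 2.75 down [ 0.0081 -0.0089 -0.9999]
shift [-0.001  -0.6325 -0.222 ]
turn about tool x: 69.0 or -111.0
```

View pics/w2b.png

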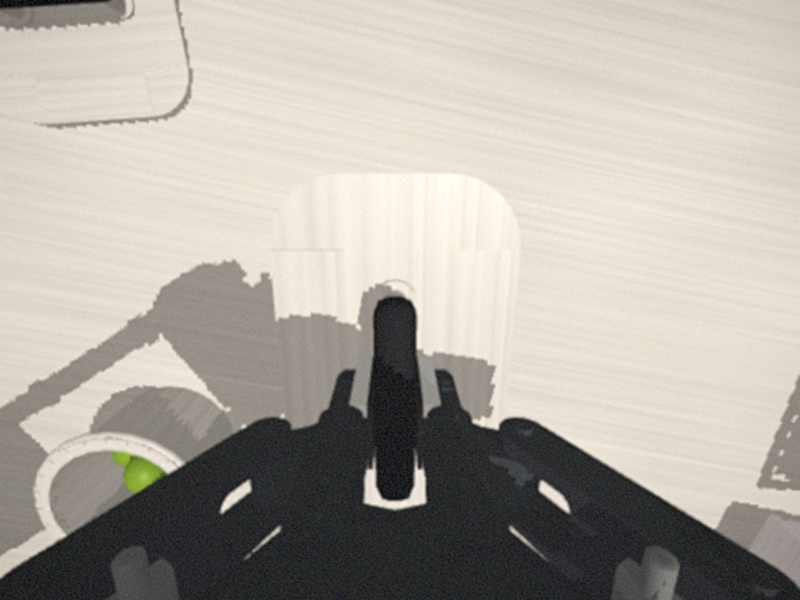

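Emit:
play_rows([
  [[1,0,-0.03,-0.01,-4],[1,0,-0.07,-0.025,-11],[1,0,-0.115,-0.04,-19],[1,0,-0.16,-0.055,-27],[1,0,-0.205,-0.07,-35],[1,0,-0.25,-0.085,-43],[1,0,-0.295,-0.1,-51],[1,0,-0.34,-0.115,-59],[1,0,-0.385,-0.13,-67],[1,0,-0.42,-0.145,-74],[1,0,-0.445,-0.155,-79],[1,0,-0.455,-0.16,-81]],
])

```text
clock: 4.0
position: [0.5899, 0.0357, 0.1468]
ee_rot: [0.513, 0.487, 0.511, -0.489]
contact_force: [0.4, -0.8, -1.7]
width: 0.0133
```

```bash
python3 go.py 0.618 0.218 0.15 32.5; python3 look.py wrist w3;python3 look.py top t3
```

```text
pos [0.5899 0.0357 0.1468] jaw yaw 2.7 q1,q6 [-0.05 -0.1 ] w 0.0133 F [ 0.4 -0.8 -1.7] t 4.0 down [ 3.0e-04 -4.2e-03 -1.0e+00]
shift [-0.004   0.0368 -0.1807]
turn about tool x: -29.8 or 150.2
```

View pics/w3b.png

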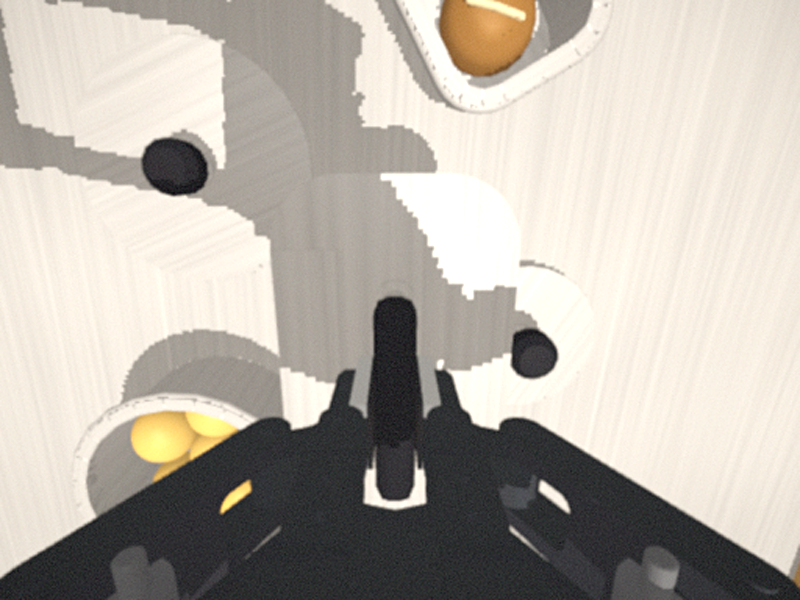

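View pics/t3b.png

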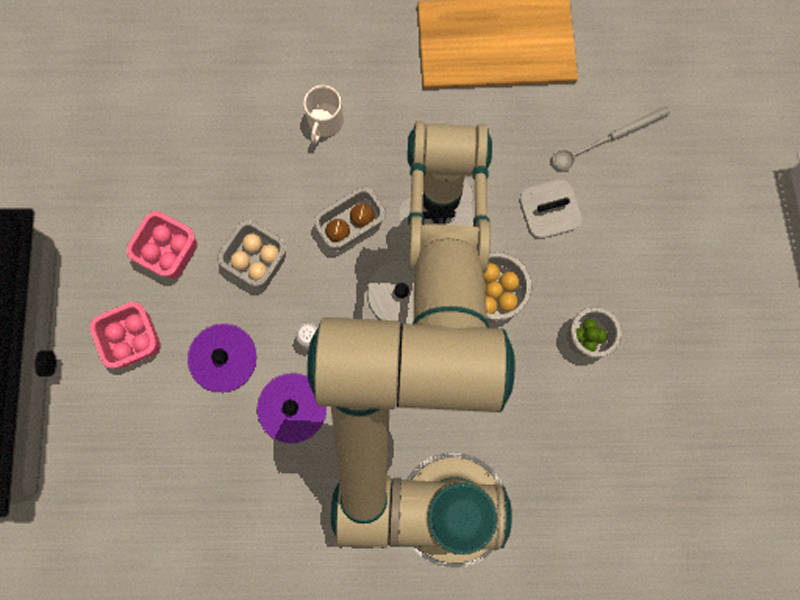

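```bash
python3 - <<'E'
from h import *
im,d,p,s=load('w3'); C=cloud('w3'); R=quatR(s['ee_rot'])
T=(C-s['position'])@R  # tool coords
for v in (116,120,140,160,180): print(v,T[v,int(395*.64)].round(4), T[v,int(300*.64)].round(4),T[v,int(500*.64)].round(4))
m=(T[...,0]<0.02)&(T[...,2]>-.2)&(T[...,0]>-0.005)&(np.mgrid[0:384,0:512][0]<230)
print('plate extents y',np.percentile(T[m][:,1],[.5,99.5]),'z',np.percentile(T[m][:,2],[.5,99.5]),np.median(T[m][:,0]))
# small pan in t3
im,d,p,s=load('t3'); C=cloud('t3')
for nm,c,z,Rr in (('ps',(.372,-.295),.075,.065),('psq',(.538,.426),.065,.09),('po',(.618,.218),.06,.09)):
  q=(np.hypot(C[...,0]-c[0],C[...,1]-c[1])<Rr)&(C[...,2]>z-.008)&(C[...,2]<z+.02)
  Wp=planept(p,s,np.argwhere(q)[:,::-1],z)
  rr=cv2.minAreaRect((Wp[:,:2]*1000).astype(np.float32)); print(nm,q.sum(),rr,np.median(C[q][:,2]))
E
```

```text
116 [ 0.0072  0.0001 -0.0706] [ 0.1352 -0.0605 -0.0681] [ 0.1455  0.071  -0.0678]
120 [ 0.0082  0.0001 -0.0684] [ 0.0078 -0.0329 -0.0684] [ 0.145   0.0712 -0.0638]
140 [ 0.0065  0.0001 -0.0577] [ 0.0075 -0.0335 -0.0576] [ 0.0073  0.0382 -0.0576]
160 [ 0.0076  0.0001 -0.0463] [ 0.0088 -0.0346 -0.0461] [ 0.0068  0.0389 -0.0464]
180 [ 0.0048  0.0001 -0.0352] [ 0.0078 -0.0352 -0.0344] [ 0.0083  0.0402 -0.0342]
plate extents y [-0.04492674  0.04565994] z [-0.07313458 -0.00327595] 0.007545719503215751
ps 320 ((363.6287841796875, -298.23419189453125), (104.31978607177734, 104.82073974609375), 43.32188034057617) 0.07444837814022337
psq 400 ((537.974365234375, 425.9954528808594), (119.18303680419922, 119.32604217529297), 57.99665451049805) 0.06501209635883273
po 393 ((617.9639282226562, 218.12631225585938), (91.5526123046875, 149.22442626953125), 32.63911819458008) 0.05998955456838883
```

```bash
python3 - <<'E'
from h import *
im,d,p,s=load('w3')
print(planept(p,s,np.array([[175,166],[534,353]])*.64,.04))
im,d,p,s=load('t3')
print(planept(p,s,np.array([[401,291]])*.64,.04))
E
python3 go.py 0.618 0.2175 0.13 32.5
```

```text
[[ 4.61786362e-01  1.05969352e-01  4.00000000e-02]
 [ 6.83664790e-01 -7.96284119e-05  4.00000000e-02]]
[[0.45714899 0.10654958 0.04      ]]
pos [0.5905 0.034  0.1473] jaw yaw 2.6 q1,q6 [-0.06 -0.1 ] w 0.0135 F [ 0.4 -1.2 -1.8] t 4.1 down [ 0.0016 -0.0053 -1.    ]
shift [ 0.0164  0.0356 -0.1822]
turn about tool x: -29.9 or 150.1
```

Both cameras agree to about 2 mm, so I'll move over the oblong pan.

Emit:
play_rows([
  [[1,0.002,0.006,-0.03,-5],[1,0.006,0.014,-0.07,-12],[1,0.01,0.022,-0.115,-20],[1,0.014,0.031,-0.155,-26],[1,0.016,0.0355,-0.178,-29.9],[1,0.016,0.0355,-0.182,-29.9],[1,0.016,0.0355,-0.182,-29.9],[1,0.016,0.0355,-0.182,-29.9]],
])

```text
clock: 4.9
position: [0.6177, 0.2151, 0.1301]
ee_rot: [0.621, 0.339, 0.618, -0.343]
contact_force: [0.4, -0.5, -1.0]
width: 0.0132
```

```bash
python3 go.py 0.618 0.2175 0.072 32.5; python3 look.py wrist w4
```

```text
pos [0.6177 0.2151 0.1301] jaw yaw 32.3 q1,q6 [ 0.23 -0.33] w 0.0132 F [ 0.4 -0.5 -1. ] t 4.9 down [ 5.0e-04 -6.7e-03 -1.0e+00]
shift [ 0.0581  0.0017 -0.0022]
turn about tool x: -0.2 or 179.8
```

View pics/w4b.png

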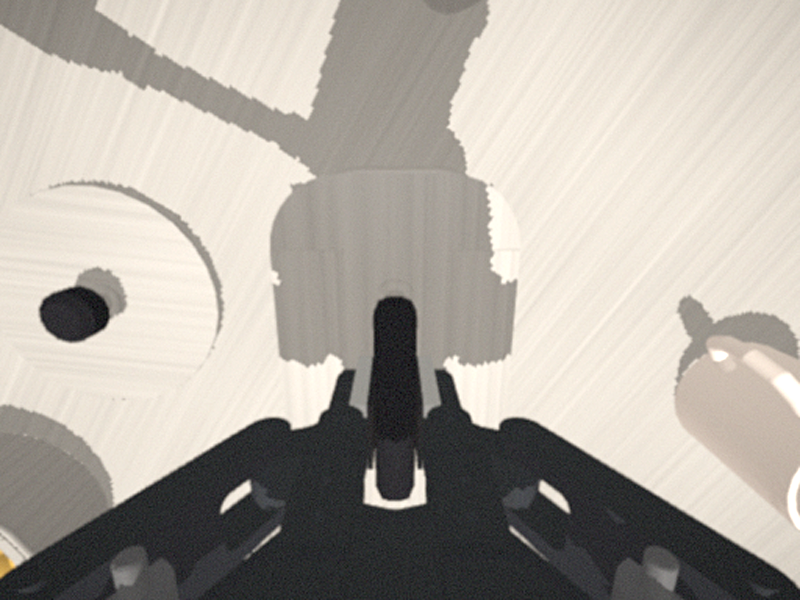

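Emit:
play_rows([
  [[1,0.02,0.0017,-0.002,-0.2],[1,0.035,0.0017,-0.002,-0.2],[1,0.045,0.0017,-0.002,-0.2],[1,0.051,0.0017,-0.002,-0.2],[1,0.055,0.0017,-0.002,-0.2],[1,0.058,0.0017,-0.002,-0.2],[1,0.059,0.0017,-0.002,-0.2],[1,0.059,0.0017,-0.002,-0.2]],
])

```text
clock: 5.75
position: [0.6186, 0.2174, 0.0719]
ee_rot: [0.622, 0.338, 0.618, -0.342]
contact_force: [0.7, -0.3, 0.3]
width: 0.0134
```

```bash
python3 go.py 0.618 0.2175 0.07 32.5; python3 look.py wrist w5; python3 look.py side s5
```

```text
pos [0.6186 0.2174 0.0719] jaw yaw 32.5 q1,q6 [ 0.24 -0.33] w 0.0134 F [ 0.7 -0.3  0.3] t 5.75 down [ 0.0019 -0.0064 -1.    ]
shift [ 0.0019 -0.0005 -0.0005]
turn about tool x: 0.0 or -180.0
```

View pics/w5b.png

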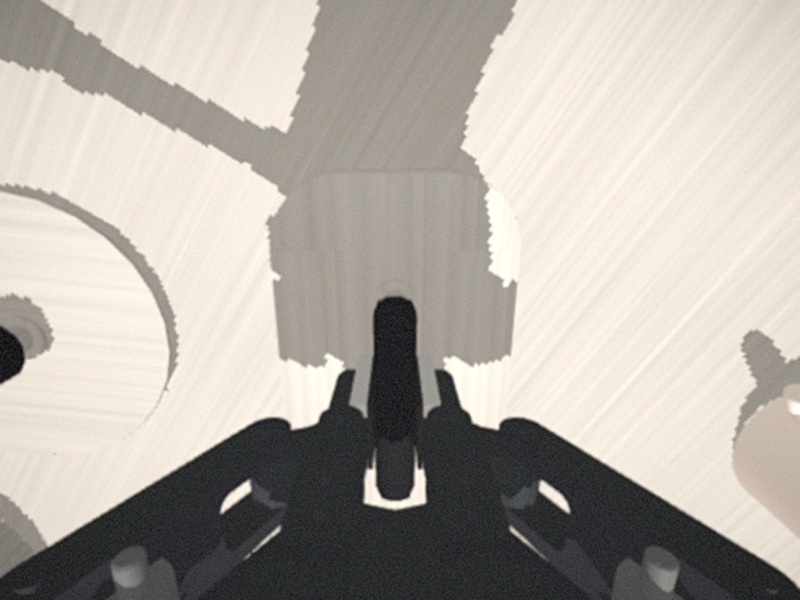

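View pics/s5b.png

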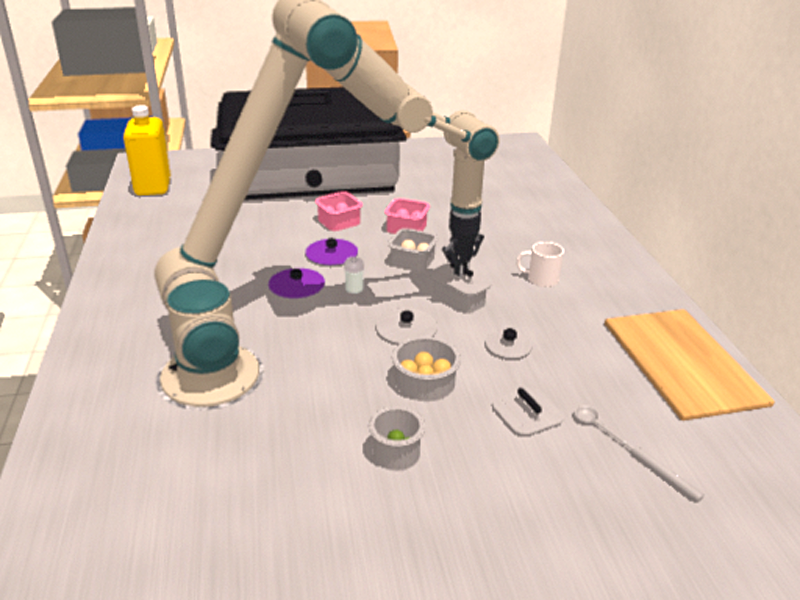

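Emit:
play_rows([
  [[1,0.002,0,0,0],[1,0.003,0,0,0],[0.8,0.003,0,0,0],[0.6,0.002,0,0,0],[0.4,0,0,0,0],[0.3,0,0,0,0],[0.3,-0.03,0,0,0],[0.3,-0.07,0,0,0],[0.2,-0.08,0,0,0]],
])

```text
clock: 6.75
position: [0.6211, 0.2187, 0.1563]
ee_rot: [0.624, 0.34, 0.616, -0.34]
contact_force: [0.5, 0.1, 0.6]
width: 0.0681
```

```bash
python3 go.py 0.46 0.1068 0.12 32.5; python3 look.py wrist w6 0.618 .2178 .098
```

```text
pos [0.6211 0.2187 0.1563] jaw yaw 32.5 q1,q6 [ 0.24 -0.33] w 0.0681 F [0.5 0.1 0.6] t 6.75 down [ 0.0098 -0.0043 -0.9999]
shift [ 0.0352 -0.1962  0.0074]
turn about tool x: 0.0 or -180.0
388.4141782926476 318.7738693029162
```

View pics/w6b.png

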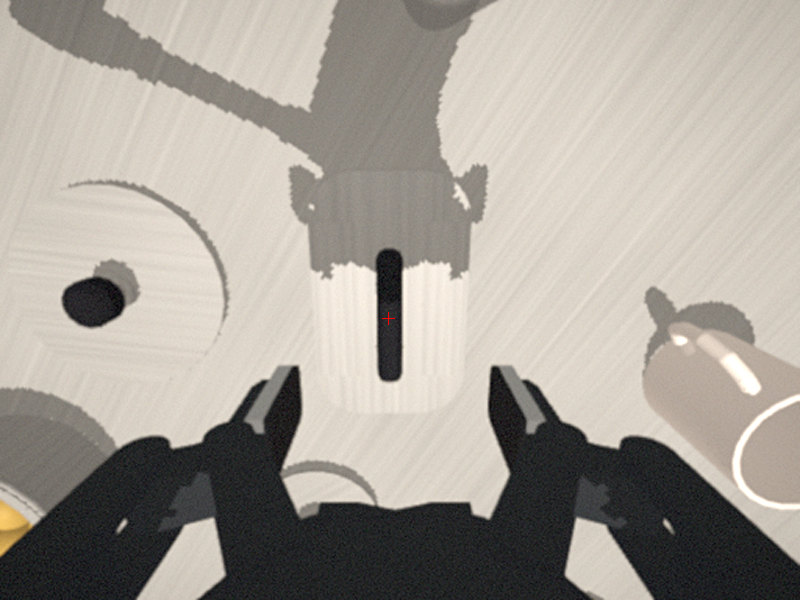

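The oblong lid sits with its bar at (389,315), on the expected cross. Next is the large lid.

Emit:
play_rows([
  [[0.1,0,-0.03,0.001,0],[0,0.01,-0.075,0.003,0],[0,0.02,-0.12,0.005,0],[0,0.03,-0.16,0.006,0],[0,0.035,-0.19,0.007,0],[0,0.035,-0.196,0.007,0],[0,0.035,-0.196,0.007,0],[0,0.035,-0.196,0.007,0]],
])

```text
clock: 7.6
position: [0.4616, 0.1077, 0.1205]
ee_rot: [0.624, 0.341, 0.616, -0.339]
contact_force: [0.2, 0.7, 0.5]
width: 0.0854
```

```bash
python3 go.py 0.46 0.1068 0.018; python3 look.py wrist w7 0.46 .1068 .047
python3 - <<'E'
from h import *
T=cloud('w6'); im,d,p,s=load('w6')
q=(np.hypot(T[...,0]-.618,T[...,1]-.218)<.06)&(T[...,2]>.04)&(T[...,2]<.08)
A=T[q]; c,*_=np.linalg.lstsq(np.c_[A[:,:2]-A[:,:2].mean(0),np.ones(len(A))],A[:,2],rcond=None); print('plate plane',c)
E
```

```text
pos [0.4616 0.1077 0.1205] jaw yaw 32.5 q1,q6 [ 0.09 -0.48] w 0.0854 F [0.2 0.7 0.5] t 7.6 down [ 0.0121 -0.0038 -0.9999]
shift [ 0.1025 -0.0027 -0.0011]
390.6075528768762 310.5275466207985
plate plane [8.65878453e-05 2.63899101e-04 6.39372007e-02]
```

View pics/w7b.png

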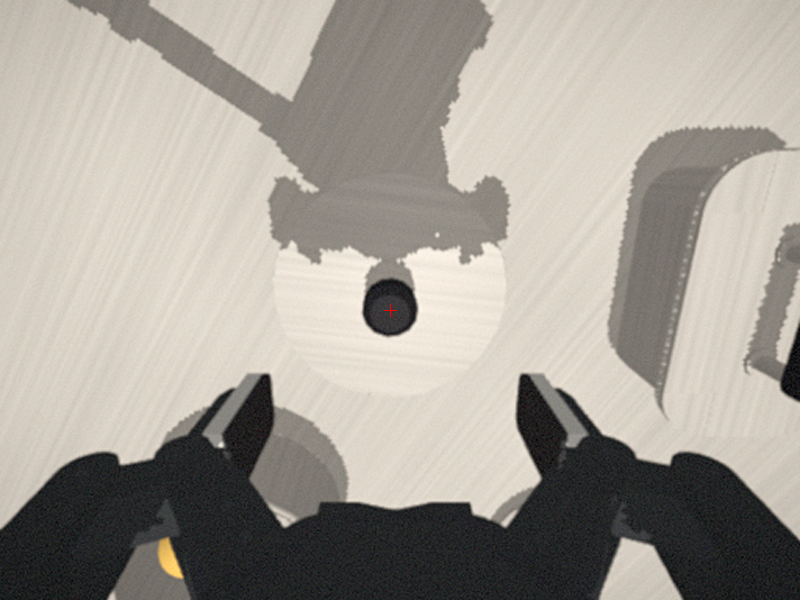

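Emit:
play_rows([
  [[0.1,0.04,-0.0027,-0.001,0],[0.2,0.08,-0.0027,-0.001,0],[0.2,0.097,-0.0027,-0.001,0],[0.3,0.1025,-0.0027,-0.001,0],[0.4,0.1025,-0.0027,-0.001,0],[1,0.1025,-0.0027,-0.001,0],[1,0.1025,-0.0027,-0.001,0],[1,0.1025,-0.0027,-0.001,0],[1,0.1025,-0.0027,-0.001,0]],
])

```text
clock: 8.55
position: [0.4617, 0.1071, 0.0192]
ee_rot: [0.625, 0.342, 0.615, -0.338]
contact_force: [1.0, 1.5, 5.9]
width: 0.0303
```

Emit:
play_rows([
  [[1,-0.025,0,0,0],[1,-0.065,0,0,0],[1,-0.1,0,0,0],[1,-0.12,0,0,0],[1,-0.12,0,0,0]],
])

```text
clock: 9.05
position: [0.4616, 0.1076, 0.1419]
ee_rot: [0.627, 0.343, 0.613, -0.337]
contact_force: [-0.3, 0.3, -1.8]
width: 0.0304
```

```bash
cat > carry.py <<'E'
import sys
from h import *
im,d,p,s=load(sys.argv[1]); C=cloud(sys.argv[1]); R=quatR(s['ee_rot'])
T=(C-s['position'])@R
hw=float(sys.argv[2])
v=np.mgrid[0:384,0:512][0]
m=(abs(T[...,0]-.008)<0.012)&(v<225)&(abs(T[...,1])<hw*1.3)&(T[...,2]>-hw*1.6)
A=T[m]; print('n',m.sum(),'y',np.percentile(A[:,1],[.3,99.7]),'zmin',np.percentile(A[:,2],.3),'x',np.median(A[:,0]),'slopes',np.linalg.lstsq(np.c_[A[:,1:],np.ones(len(A))],A[:,0],rcond=None)[0])
E
python3 go.py 0.464 -0.0945 0.15; python3 look.py wrist w8; python3 carry.py w8 .074
```

```text
pos [0.4616 0.1076 0.1419] jaw yaw 32.5 q1,q6 [ 0.09 -0.48] w 0.0304 F [-0.3  0.3 -1.8] t 9.05 down [ 0.0221 -0.0028 -0.9998]
shift [-0.0075 -0.1065  0.1718]
n 21347 y [-0.07090688  0.06920354] zmin -0.07213248999207256 x 0.00688285029143861 slopes [0.00800453 0.00922065 0.00722113]
```

View pics/w8b.png

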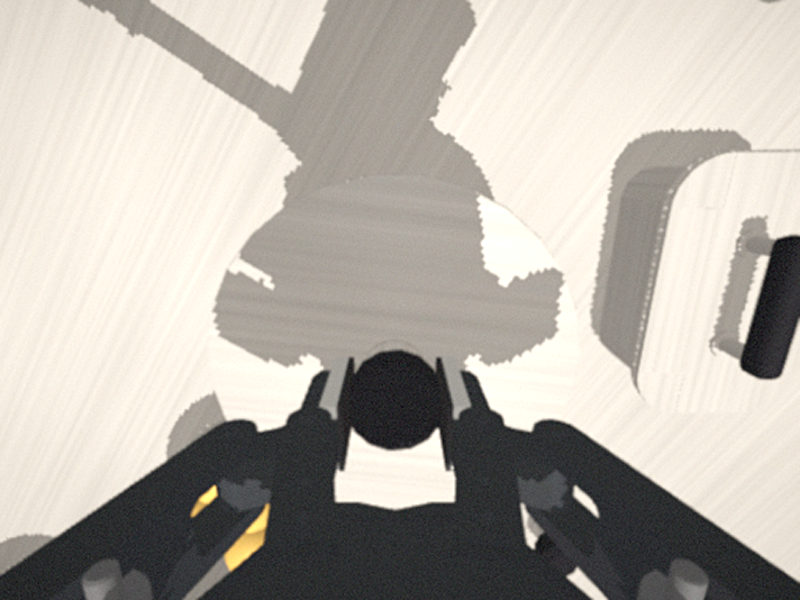

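Emit:
play_rows([
  [[1,0,-0.018,0.03,0],[1,0.002,-0.042,0.068,0],[1,0.004,-0.066,0.106,0],[1,0.007,-0.088,0.142,0],[1,0.01,-0.1,0.162,0],[1,0.012,-0.107,0.172,0],[1,0.012,-0.107,0.172,0],[1,0.012,-0.107,0.172,0],[1,0.012,-0.107,0.172,0],[1,0.012,-0.107,0.172,0]],
])

```text
clock: 10.1
position: [0.4625, -0.0939, 0.1287]
ee_rot: [0.626, 0.342, 0.614, -0.337]
contact_force: [-0.5, 0.5, -1.5]
width: 0.0303
```

```bash
python3 go.py 0.464 -0.0945 0.083; python3 look.py side s9; python3 look.py wrist w9; python3 carry.py w9 .074
```

```text
pos [ 0.4625 -0.0939  0.1287] jaw yaw 32.6 q1,q6 [-0.35 -0.92] w 0.0303 F [-0.5  0.5 -1.5] t 10.1 down [ 0.0181 -0.0027 -0.9998]
shift [0.0457 0.0003 0.0008]
n 21362 y [-0.07088071  0.06918892] zmin -0.0721362381757338 x 0.006843434199747965 slopes [0.00807008 0.00948474 0.00719107]
```

View pics/s9b.png

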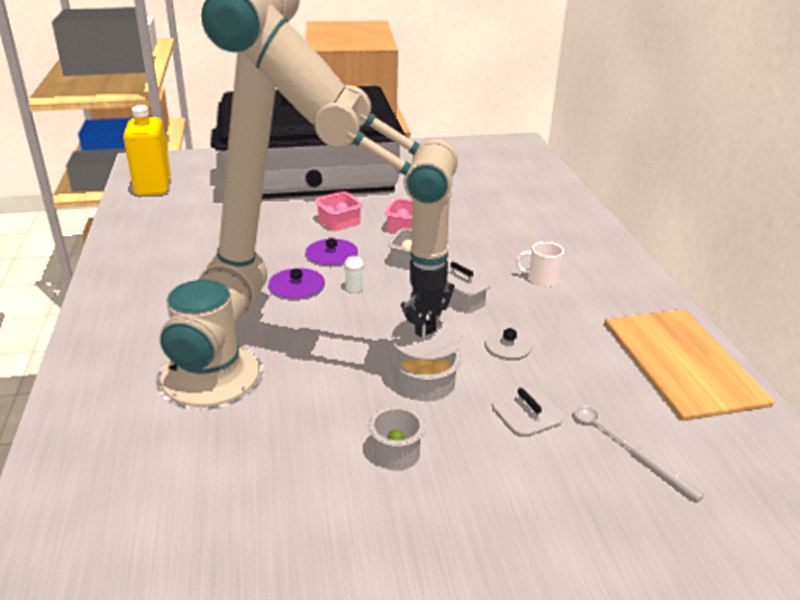

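Emit:
play_rows([
  [[1,0.015,0.0003,0.0008,0],[1,0.028,0.0003,0.0008,0],[1,0.037,0.0003,0.0008,0],[1,0.042,0.0003,0.0008,0],[1,0.046,0.0003,0.0008,0],[1,0.048,0.0003,0.0008,0],[1,0.049,0.0003,0.0008,0],[1,0.05,0.0003,0.0008,0],[1,0.05,0.0003,0.0008,0]],
])

```text
clock: 11.1
position: [0.4645, -0.0948, 0.0812]
ee_rot: [0.627, 0.342, 0.614, -0.337]
contact_force: [-3.6, 2.6, 14.5]
width: 0.03
```

```bash
python3 go.py 0.464 -0.0945 0.08; python3 look.py side s10
```

```text
pos [ 0.4645 -0.0948  0.0812] jaw yaw 32.6 q1,q6 [-0.35 -0.92] w 0.03 F [-3.6  2.6 14.5] t 11.1 down [ 0.0196 -0.0033 -0.9998]
shift [ 0.0012 -0.0003 -0.0005]
```

View pics/s10b.png

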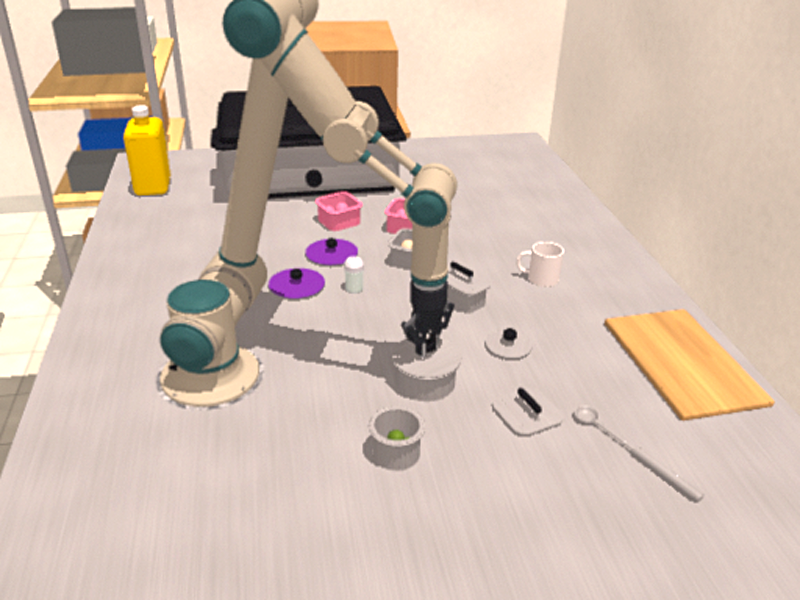

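Emit:
play_rows([
  [[1,-0.0005,0,0,0],[0.8,-0.0005,0,0,0],[0.6,-0.0005,0,0,0],[0.4,-0.001,0,0,0],[0.2,-0.002,0,0,0],[0.1,-0.02,0,0,0],[0,-0.045,0,0,0],[0,-0.065,0,0,0],[0,-0.075,0,0,0],[0,-0.075,0,0,0],[0,-0.075,0,0,0]],
])

```text
clock: 12.25
position: [0.4626, -0.0944, 0.1555]
ee_rot: [0.627, 0.342, 0.614, -0.337]
contact_force: [0.0, 0.1, -0.8]
width: 0.0853
```

```bash
python3 go.py 0.682 0 0.13; python3 look.py wrist w11 0.464 -.0945 .106
python3 - <<'E'
from h import *
T=cloud('w11')
q=(np.hypot(T[...,0]-.464,T[...,1]+.0945)<.068)&(T[...,2]>.055)&(T[...,2]<.085)
A=T[q]; c,*_=np.linalg.lstsq(np.c_[A[:,:2]-A[:,:2].mean(0),np.ones(len(A))],A[:,2],rcond=None); print('plate plane',c)
E
```

```text
pos [ 0.4626 -0.0944  0.1555] jaw yaw 32.6 q1,q6 [-0.35 -0.92] w 0.0853 F [ 0.   0.1 -0.8] t 12.25 down [ 0.0187 -0.003  -0.9998]
shift [0.0294 0.2353 0.0384]
395.9621770907988 327.71646859533195
plate plane [ 0.00068118 -0.00088629  0.07398925]
```

View pics/w11b.png

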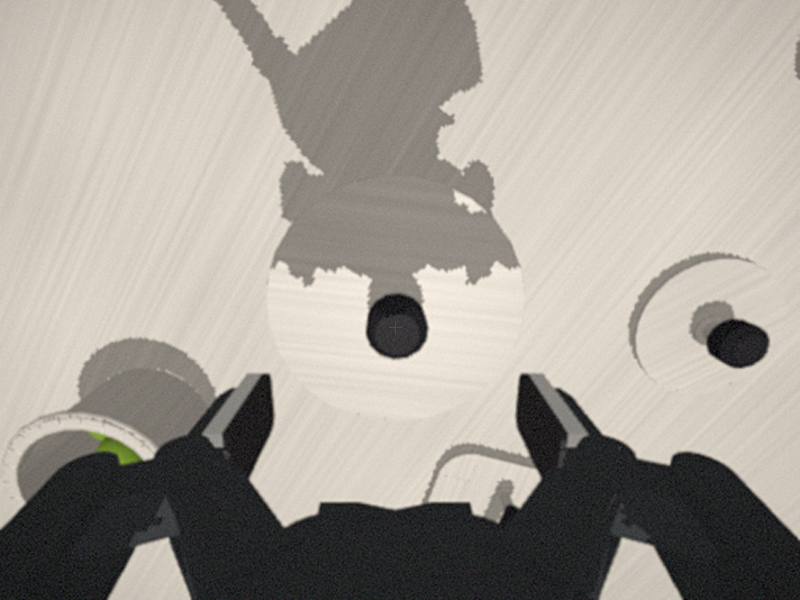

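The large lid lies flat at z 74 mm, with its knob on the cross at (396,325). Next is the small lid.

Emit:
play_rows([
  [[0,0,0.03,0.005,0],[0,0.006,0.075,0.012,0],[0,0.013,0.12,0.019,0],[0,0.02,0.165,0.026,0],[0,0.025,0.205,0.033,0],[0,0.029,0.228,0.037,0],[0,0.029,0.2355,0.0385,0],[0,0.029,0.2355,0.0385,0],[0,0.029,0.2355,0.0385,0],[0,0.029,0.2355,0.0385,0]],
])

```text
clock: 13.3
position: [0.6804, -0.0005, 0.13]
ee_rot: [0.626, 0.342, 0.614, -0.338]
contact_force: [-0.7, 0.4, -0.4]
width: 0.0856
```

```bash
python3 go.py 0.6825 0 0.018; python3 look.py wrist w12 0.6825 0 .047
```

```text
pos [ 6.804e-01 -5.000e-04  1.300e-01] jaw yaw 32.6 q1,q6 [-0.1  -0.67] w 0.0856 F [-0.7  0.4 -0.4] t 13.3 down [ 0.0167 -0.0029 -0.9999]
shift [ 0.1121  0.0006 -0.0006]
396.6712794552914 306.0384775978002
```

View pics/w12b.png

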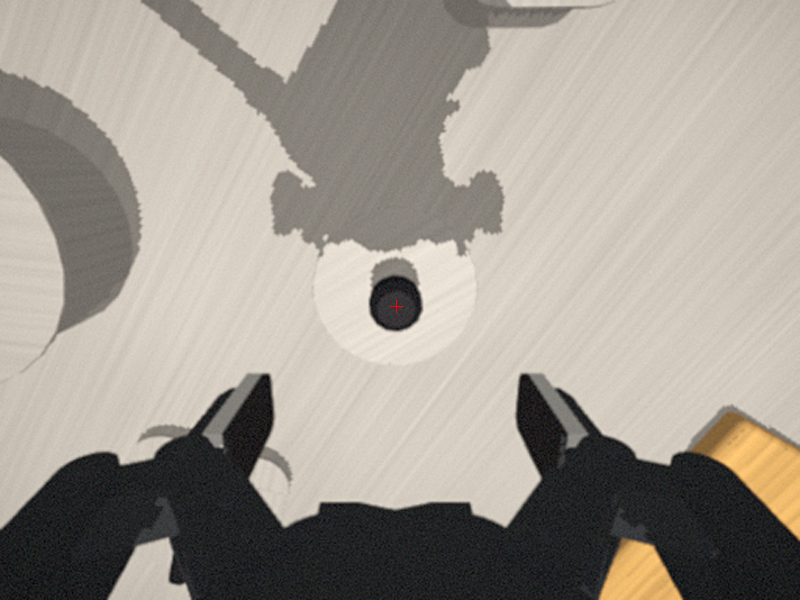

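The knob is at (396,303), on target. I'll grip and lift.

Emit:
play_rows([
  [[0,0.035,0.0006,-0.0015,0],[0.1,0.075,0.0006,-0.0015,0],[0.2,0.1,0.0006,-0.0015,0],[0.3,0.111,0.0006,-0.0015,0],[0.4,0.111,0.0006,-0.0015,0],[1,0.111,0.0006,-0.0015,0],[1,0.111,0.0006,-0.0015,0],[1,0.111,0.0006,-0.0015,0],[1,0.111,0.0006,-0.0015,0]],
])

```text
clock: 14.25
position: [0.6838, 0.0005, 0.0214]
ee_rot: [0.627, 0.342, 0.613, -0.337]
contact_force: [-0.8, 0.4, 5.9]
width: 0.0304
```

Emit:
play_rows([
  [[1,-0.02,0,0,0],[1,-0.05,0,0,0],[1,-0.085,0,0,0],[1,-0.115,0,0,0],[1,-0.125,0,0,0],[1,-0.125,0,0,0],[1,-0.125,0,0,0],[1,-0.125,0,0,0]],
])

```text
clock: 15.05
position: [0.6797, 0.0011, 0.1439]
ee_rot: [0.626, 0.342, 0.614, -0.338]
contact_force: [-0.6, -0.6, -1.8]
width: 0.0304
```

```bash
python3 go.py 0.364 -0.298 0.15; python3 look.py wrist w13; python3 carry.py w13 .054
```

```text
pos [0.6797 0.0011 0.1439] jaw yaw 32.6 q1,q6 [-0.1  -0.67] w 0.0304 F [-0.6 -0.6 -1.8] t 15.05 down [ 0.017  -0.003  -0.9999]
shift [-0.0105 -0.427   0.0821]
n 10160 y [-0.05134897  0.05020737] zmin -0.05245496193727131 x 0.009117114968463035 slopes [0.01362282 0.0094151  0.00936818]
```

View pics/w13b.png

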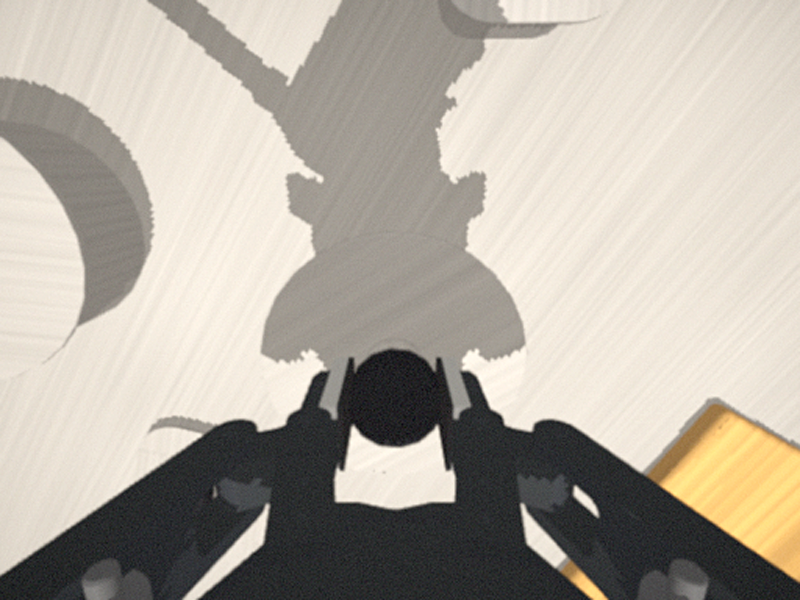

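Emit:
play_rows([
  [[1,-0.006,-0.03,0.006,0],[1,-0.006,-0.07,0.013,0],[1,-0.007,-0.115,0.022,0],[1,-0.007,-0.16,0.031,0],[1,-0.007,-0.205,0.039,0],[1,-0.007,-0.25,0.048,0],[1,-0.007,-0.295,0.057,0],[1,-0.006,-0.34,0.065,0],[1,-0.005,-0.38,0.073,0],[1,-0.003,-0.41,0.079,0],[1,0,-0.424,0.0815,0],[1,0,-0.427,0.082,0]],
])

```text
clock: 16.3
position: [0.3625, -0.2984, 0.1383]
ee_rot: [0.625, 0.343, 0.615, -0.338]
contact_force: [0.5, 0.2, -1.9]
width: 0.0307
```

Emit:
play_rows([
  [[1,0,0,0,0],[1,0,0,0,0],[1,0,0,0,0]],
])

```text
clock: 16.6
position: [0.3631, -0.2978, 0.1382]
ee_rot: [0.625, 0.343, 0.615, -0.338]
contact_force: [0.1, 0.3, -1.1]
width: 0.0303
```

```bash
python3 go.py 0.364 -0.298 0.1; python3 look.py side s14 .364 -.298 .075
```

```text
pos [ 0.3631 -0.2978  0.1382] jaw yaw 32.5 q1,q6 [-0.84 -1.42] w 0.0303 F [ 0.1  0.3 -1.1] t 16.6 down [ 1.510e-02 -8.000e-04 -9.999e-01]
shift [0.0382 0.0002 0.0003]
396.41400948279 422.7681711448084
```

View pics/s14b.png

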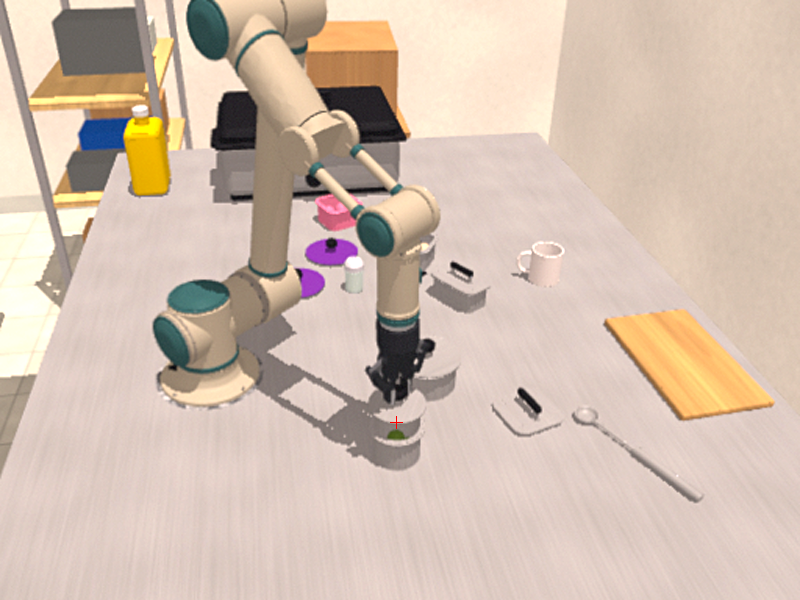

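Emit:
play_rows([
  [[1,0.015,0.0002,0,0],[1,0.03,0.0002,0,0],[1,0.04,0.0002,0,0],[1,0.045,0.0002,0,0],[1,0.048,0.0002,0,0],[1,0.05,0.0002,0,0],[1,0.0515,0.0002,0,0],[1,0.052,0.0002,0,0],[1,0.052,0.0002,0,0]],
])

```text
clock: 17.55
position: [0.3644, -0.2979, 0.0884]
ee_rot: [0.625, 0.342, 0.614, -0.338]
contact_force: [-2.8, 2.8, 11.6]
width: 0.0302
```

```bash
python3 go.py 0.364 -0.298 0.086; python3 look.py side s15 .364 -.298 .075
```

```text
pos [ 0.3644 -0.2979  0.0884] jaw yaw 32.5 q1,q6 [-0.84 -1.42] w 0.0302 F [-2.8  2.8 11.6] t 17.55 down [ 0.0164 -0.002  -0.9999]
shift [ 0.0024 -0.0004 -0.0002]
396.41400948279 422.7681711448084
```

View pics/s15b.png

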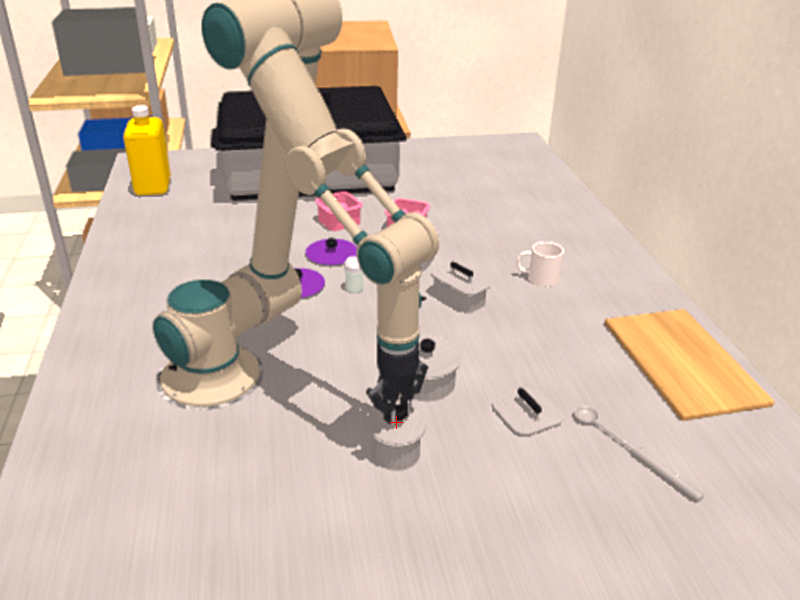

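Seated at 88 mm with 11.6 N, as expected. I'll release.

Emit:
play_rows([
  [[1,0,0,0,0],[0.8,0,0,0,0],[0.6,0,0,0,0],[0.4,-0.001,0,0,0],[0.2,-0.002,0,0,0],[0.1,-0.02,0,0,0],[0,-0.045,0,0,0],[0,-0.065,0,0,0],[0,-0.07,0,0,0],[0,-0.07,0,0,0],[0,-0.07,0,0,0]],
])

```text
clock: 18.7
position: [0.3627, -0.2973, 0.1575]
ee_rot: [0.625, 0.342, 0.615, -0.338]
contact_force: [-0.7, -0.0, 1.1]
width: 0.0851
```

```bash
python3 go.py 0.651 -0.229 0.14 16.6; python3 look.py wrist w16 0.364 -.298 .111
python3 - <<'E'
from h import *
T=cloud('w16')
q=(np.hypot(T[...,0]-.364,T[...,1]+.298)<.05)&(T[...,2]>.06)&(T[...,2]<.09)
A=T[q]; c,*_=np.linalg.lstsq(np.c_[A[:,:2]-A[:,:2].mean(0),np.ones(len(A))],A[:,2],rcond=None); print('plate plane',c)
E
```

```text
pos [ 0.3627 -0.2973  0.1575] jaw yaw 32.5 q1,q6 [-0.84 -1.42] w 0.0851 F [-0.7 -0.   1.1] t 18.7 down [ 1.530e-02 -8.000e-04 -9.999e-01]
shift [0.0218 0.2796 0.0971]
turn about tool x: 15.9 or -164.1
395.25658210371375 331.2516380914088
plate plane [5.30413557e-04 8.93118512e-07 7.89731238e-02]
```

View pics/w16b.png

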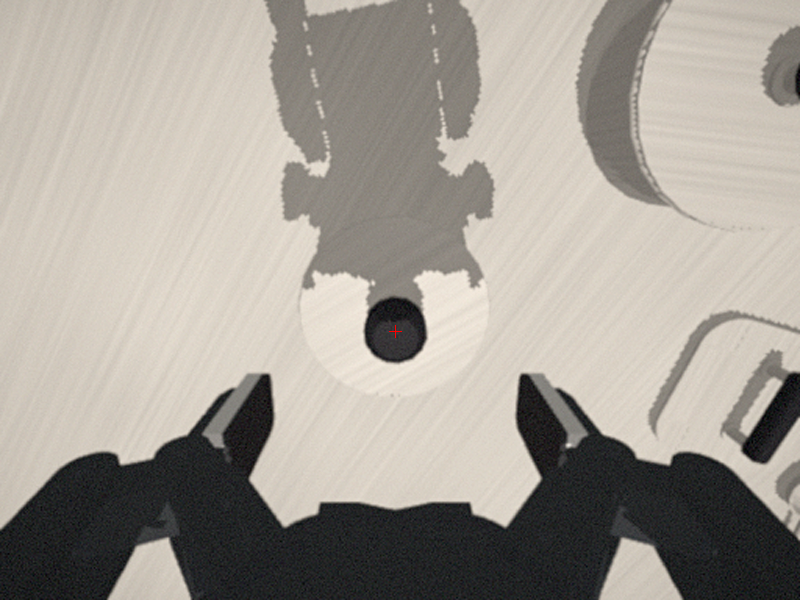

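The small lid is flat at z 79 mm, with its knob on the cross at (395,330). Now the square lid.

Emit:
play_rows([
  [[0,0,0.03,0.01,2],[0,0.003,0.07,0.024,4],[0,0.007,0.112,0.039,6],[0,0.011,0.154,0.054,9],[0,0.015,0.196,0.068,12],[0,0.019,0.238,0.083,14],[0,0.022,0.268,0.093,15.9],[0,0.022,0.28,0.097,15.9],[0,0.022,0.28,0.097,15.9],[0,0.022,0.28,0.097,15.9],[0,0.022,0.28,0.097,15.9]],
])

```text
clock: 19.85
position: [0.6494, -0.2291, 0.1395]
ee_rot: [0.571, 0.426, 0.563, -0.42]
contact_force: [-0.6, 0.1, 0.4]
width: 0.085
```

```bash
python3 go.py 0.6525 -0.229 0.018 16.6; python3 look.py wrist w17 0.6525 -.229 .044
```

```text
pos [ 0.6494 -0.2291  0.1395] jaw yaw 16.5 q1,q6 [-0.44 -0.73] w 0.085 F [-0.6  0.1  0.4] t 19.85 down [ 1.330e-02 -3.000e-04 -9.999e-01]
shift [0.1215 0.0014 0.0003]
turn about tool x: -0.1 or 179.9
397.19513425476964 300.8054495379011
```

View pics/w17b.png

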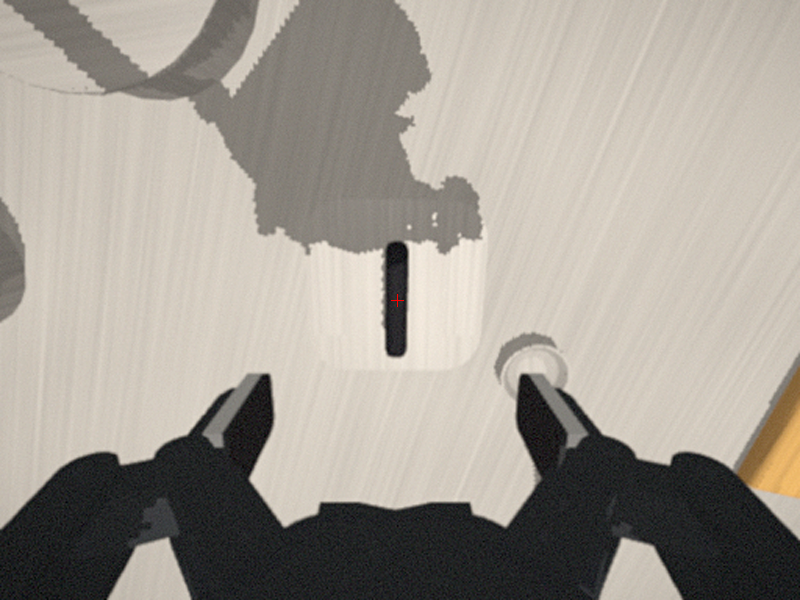

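Emit:
play_rows([
  [[0.4,0.02,0.001,-0.0005,0],[0.4,0.06,0.001,-0.0005,0],[0.4,0.095,0.001,-0.0005,0],[0.4,0.115,0.001,-0.0005,0],[0.4,0.1205,0.001,-0.0005,0],[0.5,0.1205,0.001,-0.0005,0],[1,0.1205,0.001,-0.0005,0],[1,0.1205,0.001,-0.0005,0],[1,0.1205,0.001,-0.0005,0],[1,0.1205,0.001,-0.0005,0]],
])

```text
clock: 20.9
position: [0.6533, -0.2291, 0.0214]
ee_rot: [0.572, 0.426, 0.561, -0.42]
contact_force: [-1.0, -0.4, 6.7]
width: 0.0127
```

Emit:
play_rows([
  [[1,-0.02,0,0,0],[1,-0.05,0,0,0],[1,-0.085,0,0,0],[1,-0.12,0,0,0],[1,-0.13,0,0,0],[1,-0.13,0,0,0],[1,-0.13,0,0,0],[1,-0.13,0,0,0]],
])

```text
clock: 21.7
position: [0.6497, -0.2282, 0.1487]
ee_rot: [0.57, 0.426, 0.563, -0.42]
contact_force: [-0.2, -0.2, -1.2]
width: 0.013
```

```bash
python3 go.py 0.538 0.426 0.15 58; python3 look.py wrist w18; python3 carry.py w18 .06
```

```text
pos [ 0.6497 -0.2282  0.1487] jaw yaw 16.5 q1,q6 [-0.44 -0.73] w 0.013 F [-0.2 -0.2 -1.2] t 21.7 down [ 1.280e-02 -2.000e-04 -9.999e-01]
shift [-0.0029  0.0792 -0.6589]
turn about tool x: -41.5 or 138.5
n 15641 y [-0.05931374  0.05907992] zmin -0.05887764033903452 x 0.009267359361918031 slopes [0.00833472 0.00292696 0.00935444]
```

View pics/w18b.png

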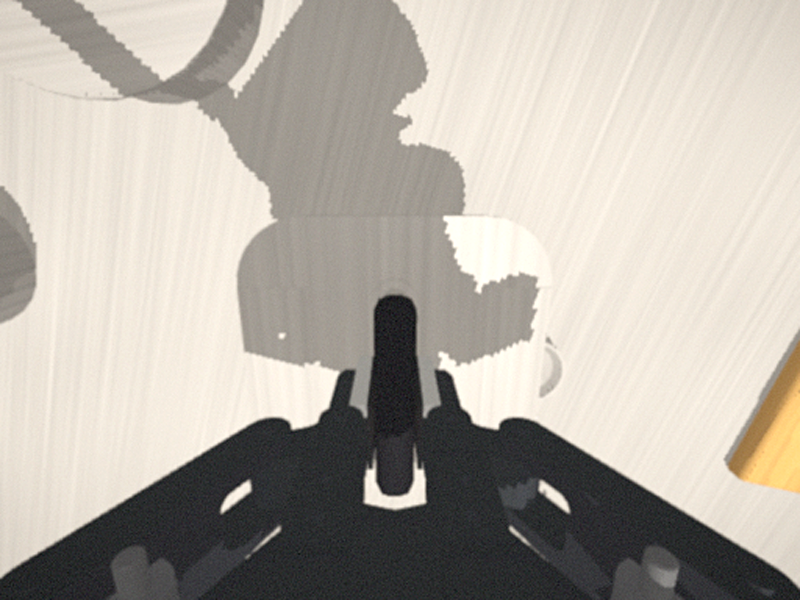

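Emit:
play_rows([
  [[1,-0.004,0.003,-0.025,-2],[1,-0.008,0.008,-0.065,-5],[1,-0.01,0.013,-0.11,-8],[1,-0.01,0.019,-0.155,-11],[1,-0.01,0.024,-0.2,-14],[1,-0.01,0.029,-0.245,-17],[1,-0.01,0.035,-0.29,-20],[1,-0.01,0.04,-0.335,-23],[1,-0.01,0.046,-0.38,-26],[1,-0.01,0.051,-0.425,-29],[1,-0.01,0.055,-0.46,-31],[1,-0.01,0.058,-0.48,-32]],
])

```text
clock: 22.95
position: [0.567, 0.2513, 0.156]
ee_rot: [0.665, 0.25, 0.658, -0.248]
contact_force: [0.5, 0.3, -1.4]
width: 0.0132
```

Emit:
play_rows([
  [[1,0,0,0,0],[1,0,0,0,0]],
])

```text
clock: 23.15
position: [0.5661, 0.2512, 0.1545]
ee_rot: [0.665, 0.249, 0.659, -0.248]
contact_force: [-0.3, 0.1, -1.1]
width: 0.0129
```

```bash
python3 go.py 0.538 0.4255 0.14 58; python3 look.py wrist w19 .538 .426 .065
```

```text
pos [0.5661 0.2512 0.1545] jaw yaw 48.8 q1,q6 [ 0.31 -0.54] w 0.0129 F [-0.3  0.1 -1.1] t 23.15 down [ 0.0076 -0.0015 -1.    ]
shift [ 0.0141  0.1126 -0.1361]
turn about tool x: -9.2 or 170.8
628.0916916022546 34.29244599939221
```

View pics/w19b.png

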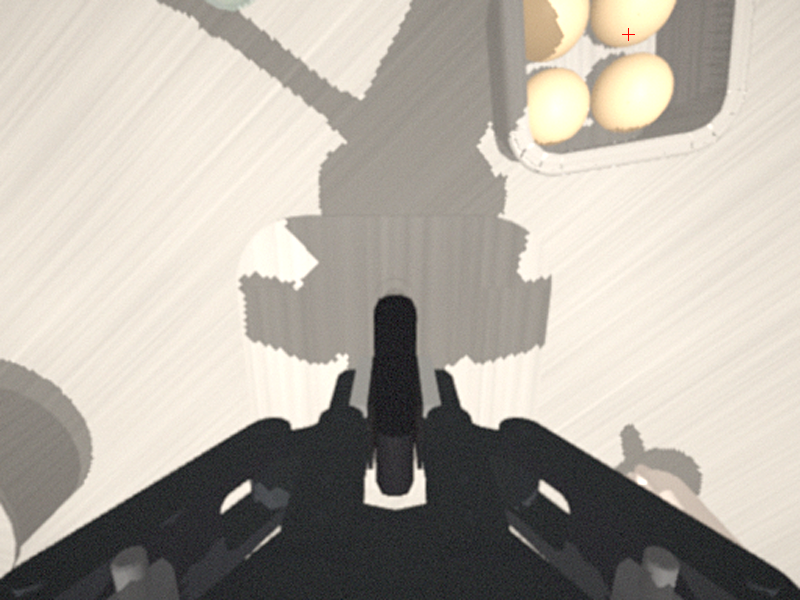

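Emit:
play_rows([
  [[1,0,0.02,-0.025,-2],[1,0.003,0.047,-0.057,-4],[1,0.007,0.075,-0.09,-6.5],[1,0.011,0.098,-0.118,-8.5],[1,0.014,0.11,-0.133,-9.2],[1,0.014,0.1125,-0.136,-9.2],[1,0.014,0.1125,-0.136,-9.2],[1,0.014,0.1125,-0.136,-9.2],[1,0.014,0.1125,-0.136,-9.2]],
])

```text
clock: 24.1
position: [0.5394, 0.4228, 0.1407]
ee_rot: [0.683, 0.196, 0.676, -0.196]
contact_force: [0.8, 1.0, -0.9]
width: 0.0129
```

```bash
python3 go.py 0.538 0.4255 0.077 58; python3 look.py side s20 .538 .426 .065
```

```text
pos [0.5394 0.4228 0.1407] jaw yaw 57.8 q1,q6 [ 0.57 -0.44] w 0.0129 F [ 0.8  1.  -0.9] t 24.1 down [ 0.0086 -0.0022 -1.    ]
shift [ 0.0637  0.0014 -0.0031]
turn about tool x: -0.2 or 179.8
412.79931163178196 238.40879310769535
```

View pics/s20b.png

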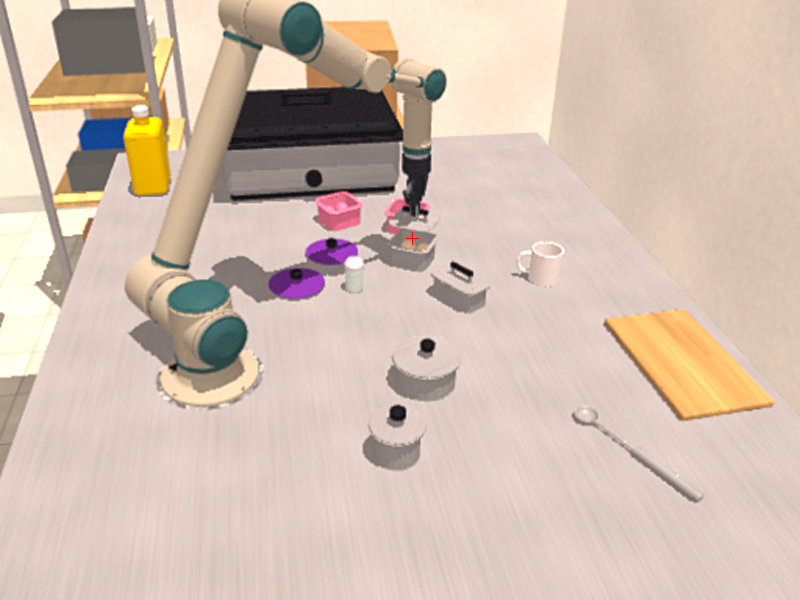

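Emit:
play_rows([
  [[1,0.02,0.0014,-0.003,0],[1,0.04,0.0014,-0.003,0],[1,0.05,0.0014,-0.003,0],[1,0.056,0.0014,-0.003,0],[1,0.059,0.0014,-0.003,0],[1,0.062,0.0014,-0.003,0],[1,0.064,0.0014,-0.003,0],[1,0.0645,0.0014,-0.003,0],[1,0.0645,0.0014,-0.003,0]],
])

```text
clock: 25.05
position: [0.5386, 0.4259, 0.0784]
ee_rot: [0.683, 0.197, 0.676, -0.195]
contact_force: [-1.5, -2.3, 5.1]
width: 0.0131
```

```bash
python3 go.py 0.538 0.4255 0.077 58; python3 look.py side s21 .538 .426 .065;python3 -c "
import cv2;i=cv2.imread('pics/s21b.png');cv2.imwrite('pics/s21c.png',cv2.resize(i[160:310,320:520],(800,600),interpolation=2))"
```

```text
pos [0.5386 0.4259 0.0784] jaw yaw 57.8 q1,q6 [ 0.57 -0.43] w 0.0131 F [-1.5 -2.3  5.1] t 25.05 down [ 0.0107 -0.001  -0.9999]
shift [ 0.0014 -0.0007 -0.0004]
turn about tool x: -0.2 or 179.8
412.79931163178196 238.40879310769535
```

View pics/s21c.png

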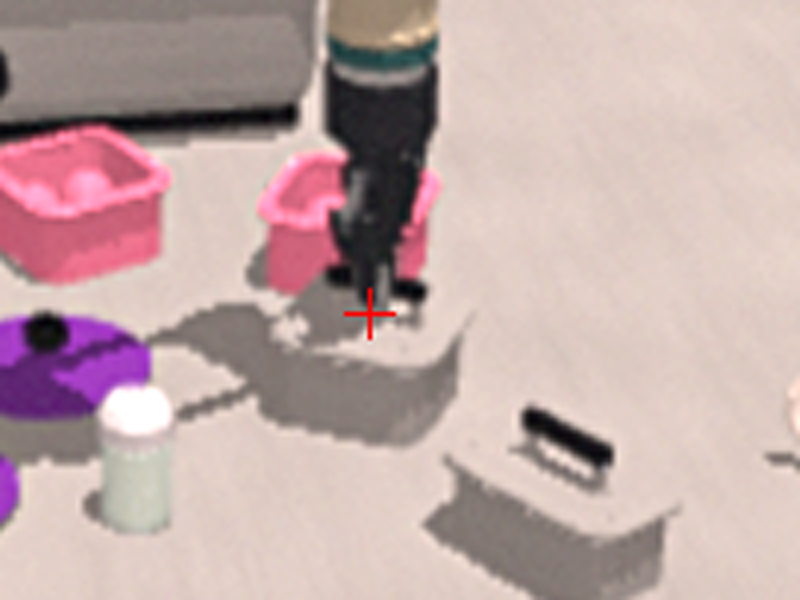

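The lid is seated on the square pan at 78 mm with about 5 N contact. I'll release and retreat.

Emit:
play_rows([
  [[1,0.0005,0,0,0],[0.8,0.0005,0,0,0],[0.6,0,0,0,0],[0.4,-0.001,0,0,0],[0.3,-0.002,0,0,0],[0.3,-0.02,0,0,0],[0.3,-0.045,0,0,0],[0.3,-0.07,0,0,0],[0.3,-0.1,0,0,0],[0.3,-0.12,0,0,0],[0.3,-0.12,0,0,0]],
])

```text
clock: 26.2
position: [0.5391, 0.4272, 0.2023]
ee_rot: [0.685, 0.199, 0.674, -0.193]
contact_force: [0.1, -0.4, 0.2]
width: 0.0597
```

```bash
python3 look.py wrist w22 .538 .426 .09; python3 look.py top t22
```

```text
391.2002355323519 290.41322466243923
```

View pics/w22b.png

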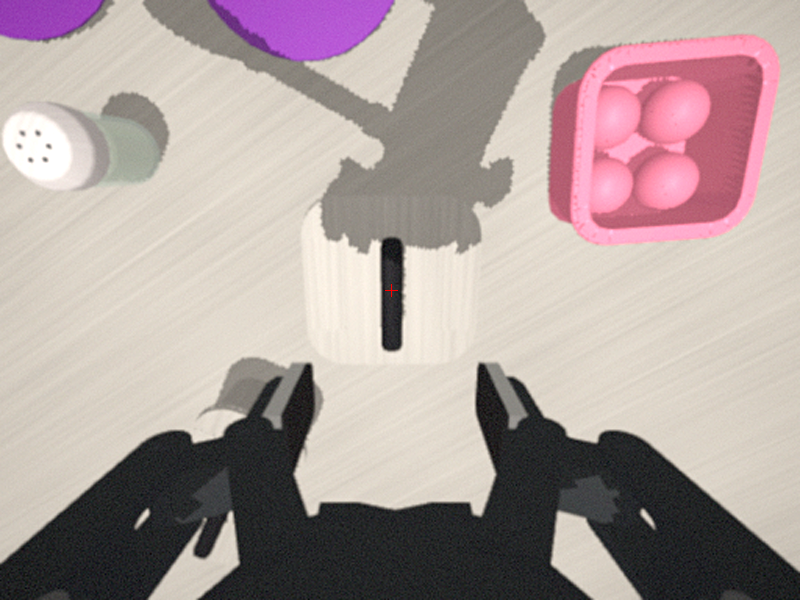

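View pics/t22b.png

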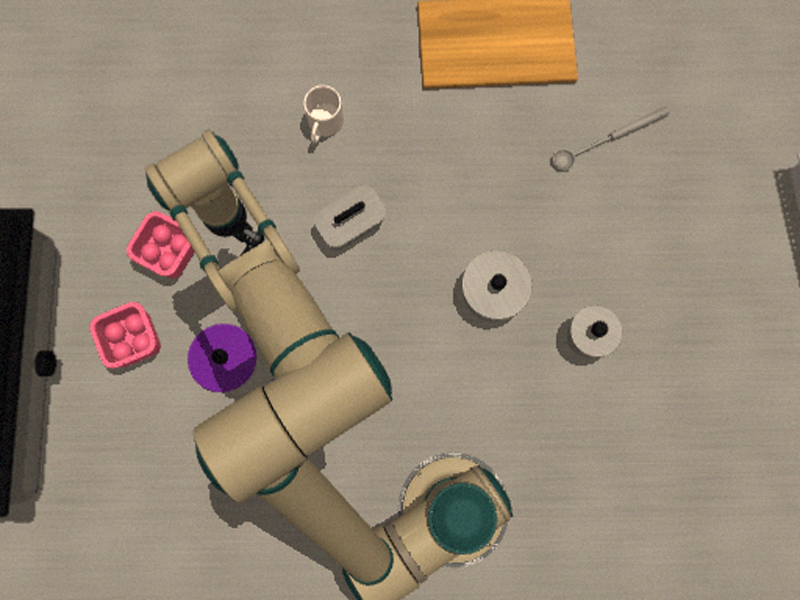

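```bash
python3 - <<'E'
from h import *
for tag,c,z,r,n in (('w22',(.538,.426),.065,.055,'square'),('t22',(.464,-.0945),.07,.065,'large'),('t22',(.364,-.298),.075,.048,'small'),('t22',(.618,.218),.06,.042,'oblong')):
    T=cloud(tag); q=(np.hypot(T[...,0]-c[0],T[...,1]-c[1])<r)&(abs(T[...,2]-z-.003)<.013)
    A=T[q]; k,*_=np.linalg.lstsq(np.c_[A[:,:2]-A[:,:2].mean(0),np.ones(len(A))],A[:,2],rcond=None); print(n,k.round(4),'expect',z+.003)
im,d,p,s=load('w22'); print('shaker top',planept(p,s,np.array([[40,140]])*.64,.09))
im,d,p,s=load('t22'); g=im.max(2)
for n,u,v,z in (('large',498,282,.1),('small',599,329,.105),('oblong',349,212,.09)):
    vs,us=np.nonzero(g<45); q=np.hypot(us-u*.64,vs-v*.64)<(18 if n=='oblong' else 9)
    print(n,planept(p,s,np.c_[us[q],vs[q]],z-.002).mean(0))
E
```

```text
square [-0.0004  0.0003  0.0689] expect 0.068
large [ 0.001  -0.0024  0.0732] expect 0.07300000000000001
small [-0.0013 -0.0097  0.0775] expect 0.078
oblong [-0.0006 -0.005   0.0629] expect 0.063
shaker top [[0.35832815 0.30674194 0.09      ]]
large [ 0.4642753  -0.09398109  0.098     ]
small [ 0.36456067 -0.29738191  0.103     ]
oblong [0.61763235 0.21747524 0.088     ]
```

All four are within about 1 mm of the pan centres, flat, and at rim height. The shaker is where it stood, and the gripper is well clear.

```bash
python3 -c "
from rig import manip
print(manip.sign_off())"
```

```text
the job is handed in; nothing more can be done
None
```

All four steel lids are set down on their matching pans and I handed the job in at about 26 s of the 115 s allowed. The hand-in gives no verdict.

- **Lid height and tilt:** each plate's top measured within 1 mm of rim height plus plate thickness. Tilts came out at 0.01 rad or less, against a limit of 0.06.
- **Lid position:** the large, small and oblong knobs or bar came out within about 1 mm of the pan centres I had measured before placing. The square lid's bar lay on its expected mark in the wrist picture.
- **Shaker:** the last wrist picture shows it standing, about 6 mm from my first estimate. That is near the error of reading it off a slanted view, and nothing touched it on purpose.
- **Look-alikes:** I did not move the pink pans or purple lids.

No check failed. The tool had tilted by up to about 0.02 rad during the carries, but the lids settled flat on release. I checked pan positions mostly through the lids, which hide the mouths once they are on.

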